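# Hang and fill the lane brackets at the packing bench

## Task

Hook each of the three green brackets on the bench into the slot of an upright of its own and press it down until it locks over the sprung rollers. Then slide every lane plate that stands in the rack up out of its slot and stand it in the channel of the bracket on the upright whose cap has the plate's colour, centred and fully down. Do not disturb the other things on the bench.

Things in the scene. Friction and masses are not known exactly. Their poses are not given: they have to be found in the camera images.
- upright_red: fixed grey slotted upright, red cap, 56 mm wide, 33 deep, 158 high. Origin on the bench at the middle of the front face; own -x points out of the face, towards the robot; z up. Its only real slot: 16 mm wide (y -8 to 8), z 100 to 142 mm, through the front sheet, which is 5 mm thick (x 0 to 5), hollow and open behind; smaller dark marks are painted. Same on all uprights
- upright_red_seat (a point): where a bracket's origin lies, with the same axes, when locked on the red upright: 55 mm in front of the face, 56 mm above the bench (it may droop 1 to 3 mm). A bracket hung but not pressed rests on the rollers 10 to 16 mm higher, its front drooping
- upright_red_plate (a point): where a plate's origin lies when it stands in the channel of a bracket locked on the red upright: 110 mm in front of the face, 64 mm above the bench
- upright_yellow: fixed grey slotted upright, yellow cap, 56 mm wide, 33 deep, 158 high. Origin on the bench at the middle of the front face; own -x points out of the face, towards the robot; z up. In front of the face of each upright are two sprung brass rollers, 12 mm across, x -12 to -2, z 67.5, 30 mm between them, in black housings at y +-23 to +-37, x -14 to 0
- upright_yellow_seat (a point): where a bracket's origin lies, with the same axes, when locked on the yellow upright: 55 mm in front of the face, 56 mm above the bench (it may droop 1 to 3 mm). A bracket hung but not pressed rests on the rollers 10 to 16 mm higher, its front drooping
- upright_yellow_plate (a point): where a plate's origin lies when it stands in the channel of a bracket locked on the yellow upright: 110 mm in front of the face, 64 mm above the bench
- upright_blue: fixed grey slotted upright, blue cap, 56 mm wide, 33 deep, 158 high. Origin on the bench at the middle of the front face; own -x points out of the face, towards the robot; z up. On each upright the bracket's lug must push both rollers 2 mm aside, some 8 to 12 N if pressed down close to the face (or held level; far out it jams); then they snap over the lug. Its weight alone will not do it
- upright_blue_seat (a point): where a bracket's origin lies, with the same axes, when locked on the blue upright: 55 mm in front of the face, 56 mm above the bench (it may droop 1 to 3 mm). A bracket hung but not pressed rests on the rollers 10 to 16 mm higher, its front drooping
- upright_blue_plate (a point): where a plate's origin lies when it stands in the channel of a bracket locked on the blue upright: 110 mm in front of the face, 64 mm above the bench
- bracket_1: loose green bracket, 120 g, on its flat underside (all alike). Origin on the underside, below mid-web; +x towards the hook, z up. Web to grip: 12 mm thick (y), 56 high, x -47 to 47. Back plate x 47 to 55, 26 mm wide, 58 high, its lowest 6 mm a lug 34 mm wide. Channel for a plate: centred at x = -55, 60 mm long along y, 9 mm wide, floor at z = 8, flared lips to z = 41 that catch 4 mm either way
- bracket_2: loose green bracket, 120 g, on its flat underside (all alike). Origin on the underside, below mid-web; +x towards the hook, z up. Web to grip: 12 mm thick (y), 56 high, x -47 to 47. Steel hook of each bracket: tongue x 55 to 66.8, 10 mm wide, z 44 to 54; at its end a lip pointing down, x 61.8 to 66.8, z 22 to 44. Channel and back plate as told for bracket_1
- bracket_3: loose green bracket, 120 g, on its flat underside (all alike). Origin on the underside, below mid-web; +x towards the hook, z up. Web to grip: 12 mm thick (y), 56 high, x -47 to 47. To hang any bracket: hold it level 23 to 30 mm (best 27) above its locked height, move it straight in until its back plate meets the face, lower it (the lip goes behind the sheet, 1.8 mm play), press
- plate_red: loose red lane plate with a white stripe, 6 mm thick (x) x 80 mm wide (y) x 120 mm high, 80 g, standing in a slot of the rack (may be absent). Origin in the middle of its lower edge, z up to its upper edge; front and back are alike
- plate_yellow: loose yellow lane plate with a white stripe, 6 mm thick (x) x 80 mm wide (y) x 120 mm high, 80 g, standing in a slot of the rack (may be absent). Origin in the middle of its lower edge, z up to its upper edge; front and back are alike
- plate_blue: loose blue lane plate with a white stripe, 6 mm thick (x) x 80 mm wide (y) x 120 mm high, 80 g, standing in a slot of the rack (may be absent). Origin in the middle of its lower edge, z up to its upper edge; front and back are alike
- rack: fixed rack with three slots for upright plates, 190 (x) x 96 (y) x 48 mm high; origin under its middle. Slots at x = -60, 0, 60 mm, 9 mm wide, floor at z = 12, walls to z = 48: a plate comes free after rising 36 mm
- tape_roll: bystander, not to be disturbed: roll of tan parcel tape standing on its side face, 90 mm across, 48 mm high. Origin under its middle, at its underside
- label_roll: bystander, not to be disturbed: roll of white labels, 60 mm across, 50 mm high. Origin under its middle, at its underside
- mug: bystander, not to be disturbed: blue mug, 76 mm across, 90 mm high, handle at its +y. Origin under its middle, at its underside
- carton_small: bystander, not to be disturbed: small cardboard carton 100 x 70 x 55 mm. Origin under its middle, at its underside
- spray_bottle: bystander, not to be disturbed: white bottle with grey cap, 56 mm across, 150 mm high. Origin under its middle, at its underside
- marker: bystander, not to be disturbed: black marker pen lying flat, 16 mm thick, about 126 mm long. Origin under its middle
- stapler: bystander, not to be disturbed: grey stapler 110 x 32 x 40 mm. Origin under its middle, at its underside

How it is judged:
By the outcome, as a careful person would: the job done as asked, in the order asked, and still so for the second after the job is handed in, with the robot touching nothing.
Of plate_red, plate_yellow, plate_blue only 2 to 3 are there at a start; the rules pass over those that are not, and their reading is None.
At some moment in a run one of bracket_1, bracket_2, bracket_3 may be knocked a few centimetres aside while the robot is not near it.
It also fails if it takes over 208 s, if anything falls off the work surface, if the arm or the gripper's body presses on something with over 40 N, if the wrist force passes 120 N, or if a joint passes its speed limit or range.

## Robot

A 6-joint arm with a two-finger parallel gripper is mounted at the origin on the work surface. World frame = base frame: x ahead of the robot, y to its left, z up, the work surface at z = 0. Lengths are in m, angles in rad, forces in N, time in s.
With the tool pointing down it reaches from about 0.325 to 0.925 m from the base axis. Payload 3.1 kg.
Tool frame: the origin (TCP) lies at the very end of the fingers, on their centre line; the grasp point (between the pads) lies 19 mm behind it; z points along the fingers, x is the direction in which the jaws open and shut, and the axes are right-handed (so a half turn about z gives the same grasp; the last joint's range is limited). The gripper opens to 85 mm and grips with 20 to 120 N. Pads are 22 mm wide; open, the fingers measure 114 mm over their backs; the gripper's body (76 mm by 85 mm) begins 54 mm behind the grasp point. The pads swing forward as they close: fully open they stand 13 mm farther back than shut.
Start: joints at [1.054, 0.217, 1.613, -0, 1.311, -0.112], TCP at [0.246, 0.575, 0.231] pointing down, gripper open.
Joint ranges: [-2.75, 2.75], [-0.78, 2.1], [0.31, 2.55], [-1.13, 4.27], [0.13, 2.63], [-2.58, 2.58]. Speed limits (rad/s): [2.79, 2.79, 3.14, 3.14, 3.14, 3.14].

## Interface

Orientations are given as a unit quaternion [w, x, y, z].
In Python, from cell import arm gives the robot as it stands. Calls block until the motion is done:
- arm.move_pose(position, orientation): joint-space move of the TCP to a pose.
- arm.move_straight(position, speed=0.15, rotation=None): straight line of the TCP; rotation=None keeps the orientation; speed is the mean speed in m/s.
- arm.goto_joints(angles): joint-space move.
- arm.gripper_to(opening, f_grip=None): opening from 0.0 (shut) to 1.0 (fully open); f_grip is the grip in N (None keeps the last); returns when the fingers have stopped.
- arm.sleep(seconds).
- arm.solve_ik(position, orientation): joint angles nearest the present ones, or None.
- arm.capture(name): name is "scene" or "top"; returns the picture (384x512x3 uint8, blue, green, red); there is no depth.
- arm.calibration(name): a dict with "vfov" (degrees; the focal length in pixels is half the picture's height over the tangent of half this angle, whatever the lens; pixels are square), "cx", "cy" (the principal point, pixels), "R" (3x3) and "t" (3): a world point X has camera coordinates R X + t. Camera axes: x right, y down, z forward; pixel columns grow to the right and rows downward; lengths in m; the calibration is good to about 2 mm. A picture is of the moment at which its call begins. calibration takes no time and is no camera call.
A pose or a line that the arm cannot do raises arm.MotionError and nothing moves.
- arm.hand_in(): hands the job in, once; it reports no verdict.
Trained networks look in the newest picture that a camera, given by its name, has taken for a name from the list of things; names that differ only in an ending like _2 or _b are one class to them, and where a whole thing is asked for, a point or a joint stands for the part that bears it (a point fixed in the world has none). Each returns a list of dicts, best first, with "p" (0 to 1); they miss things now and then, are a little off and sometimes report something else, mostly with a low value. They report only what shows in the picture. A call takes as long as a camera call.
- arm.look_for(camera, query): "xyz" ([x, y, z] in m, in world coordinates, good to about 4 mm: the middle of the surface that is visible of it).
Readings, each from a call of its own:
- arm.get_time_s(): time.
- arm.get_qpos(): joint angles.
- arm.get_qvel(): joint speeds.
- arm.get_effort(): joint torques, N m.
- arm.get_tcp_pos(): TCP position.
- arm.get_eef_rot(): TCP orientation.
- arm.get_force(): force on the tool from outside, world axes, zero at the start.
- arm.get_ft_torque(): the same for the moment, N m.
- arm.get_opening(): opening from 0.0 (shut) to 1.0 (fully open).
Only numpy, scipy, OpenCV 4.12 (cv2) and the standard library are available. Lean on these libraries where they do the work, as an engineer would, in place of code of your own. Each camera call takes 0.05 s, during which the arm holds its last target.

## Working session

There is one attempt and no reset: what is moved stays moved. The work goes in short steps, each a Python script; the robot and the scene stay as the last script left them, time stands still between calls to the robot, and variables do not carry over. Pictures are saved under pics/ and viewed, and the job is handed in when it is done.

```bash
ls; mkdir -p pics; python3 - <<'E'
from cell import arm
import cv2, numpy as np
for n in("scene","top"):
    im=arm.capture(n); cv2.imwrite(f"pics/{n}0.png",im)
    c=arm.calibration(n); print(n,c["vfov"],c["cx"],c["cy"],np.round(c["R"],3).tolist(),np.round(c["t"],3), "campos",np.round(-np.array(c["R"]).T@np.array(c["t"]),3))
    for q in ["upright_red","upright_yellow","upright_blue","bracket_1","plate_red","plate_yellow","plate_blue","rack","tape_roll","label_roll","mug","carton_small","spray_bottle","marker","stapler"]:
        print(q,[(round(d["p"],2),np.round(d["xyz"],3).tolist()) for d in arm.look_for(n,q)])
print(arm.get_time_s())
E
```

```text
pics
scene 50.820981206666204 246.11462540225884 188.17607205466578 [[-0.742, 0.67, -0.014], [0.477, 0.514, -0.713], [-0.471, -0.536, -0.701]] [ 0.345 -0.256  1.36 ] campos [1.018 0.63  0.775]
upright_red [(0.63, [0.675, -0.075, 0.07]), (0.23, [0.676, 0.235, 0.083])]
upright_yellow [(0.82, [0.636, 0.072, 0.068])]
upright_blue [(0.64, [0.676, 0.235, 0.081])]
bracket_1 [(0.98, [0.422, 0.321, 0.033]), (0.85, [0.461, 0.03, 0.032]), (0.74, [0.432, 0.149, 0.033]), (0.42, [0.676, 0.237, 0.085]), (0.2, [0.676, -0.072, 0.07])]
plate_red [(0.65, [0.42, 0.323, 0.033])]
plate_yellow [(0.64, [0.676, -0.071, 0.072]), (0.55, [0.532, -0.29, 0.093])]
plate_blue [(0.85, [0.47, -0.287, 0.093])]
rack [(0.97, [0.471, -0.277, 0.013]), (0.16, [0.678, 0.238, 0.083])]
tape_roll [(0.59, [0.628, 0.383, 0.047])]
label_roll [(0.83, [0.378, -0.116, 0.04]), (0.34, [0.677, -0.072, 0.071])]
mug [(0.96, [0.268, 0.388, 0.056])]
carton_small [(0.87, [0.796, -0.025, 0.056]), (0.68, [0.419, 0.322, 0.032]), (0.6, [0.708, -0.24, 0.076])]
spray_bottle [(0.57, [0.705, -0.239, 0.075])]
marker [(0.8, [0.498, 0.457, 0.015])]
st
[... 497 characters left out ...]
[0.43, 0.023, 0.036]), (0.73, [0.431, 0.317, 0.042]), (0.65, [0.4, 0.14, 0.038])]
plate_red []
plate_yellow [(0.72, [0.521, -0.294, 0.11]), (0.4, [0.658, -0.088, 0.116]), (0.35, [0.463, -0.283, 0.135])]
plate_blue [(0.67, [0.462, -0.28, 0.135])]
rack [(0.87, [0.452, -0.292, 0.015])]
tape_roll [(0.61, [0.652, 0.392, 0.042]), (0.35, [0.488, 0.454, 0.015]), (0.28, [0.687, -0.244, 0.099])]
label_roll [(0.69, [0.371, -0.128, 0.053])]
mug [(0.96, [0.25, 0.384, 0.046])]
carton_small [(0.66, [0.487, 0.455, 0.016]), (0.43, [0.659, -0.09, 0.118])]
spray_bottle [(0.91, [0.686, -0.246, 0.101])]
marker [(0.5, [0.488, 0.454, 0.015]), (0.49, [0.25, 0.384, 0.044])]
stapler [(0.95, [0.77, 0.149, 0.042])]
1.6
```

```bash
python3 - <<'E'
import cv2
for n in("scene","top"):
    im=cv2.imread(f"pics/{n}0.png"); cv2.imwrite(f"pics/{n}0b.png",cv2.resize(im,(800,600),interpolation=cv2.INTER_CUBIC))
E
```

```text
(no output)
```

View pics/scene0b.png

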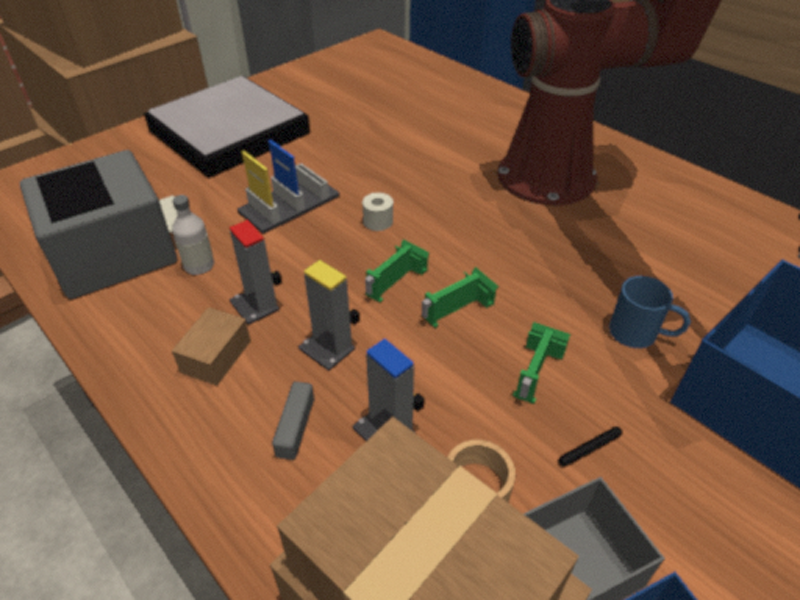

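View pics/top0b.png

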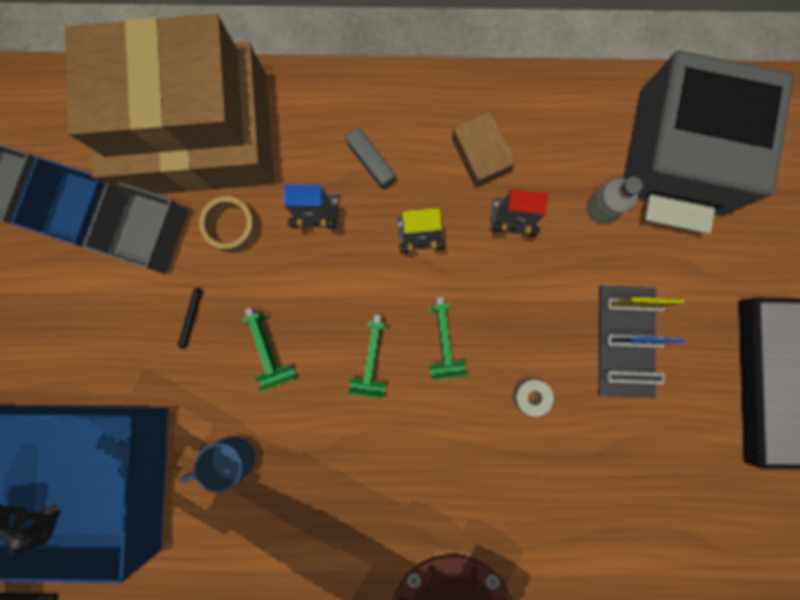

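```bash
python3 - <<'E'
import cv2, numpy as np
t=cv2.imread("pics/top0.png"); s=cv2.imread("pics/scene0.png")
a=cv2.resize(t[110:170,170:360],None,fx=4,fy=4,interpolation=cv2.INTER_CUBIC)
b=cv2.resize(s[135:285,140:280],None,fx=4,fy=4,interpolation=cv2.INTER_CUBIC)[:600]
cv2.imwrite("pics/c1.png",a);cv2.imwrite("pics/c2.png",b)
c=cv2.resize(t[180:260,150:310],None,fx=5,fy=5,interpolation=cv2.INTER_CUBIC)
cv2.imwrite("pics/c3.png",c)
E
```

```text
(no output)
```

View pics/c1.png

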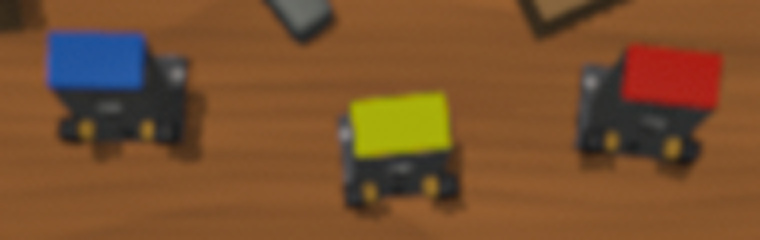

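View pics/c2.png

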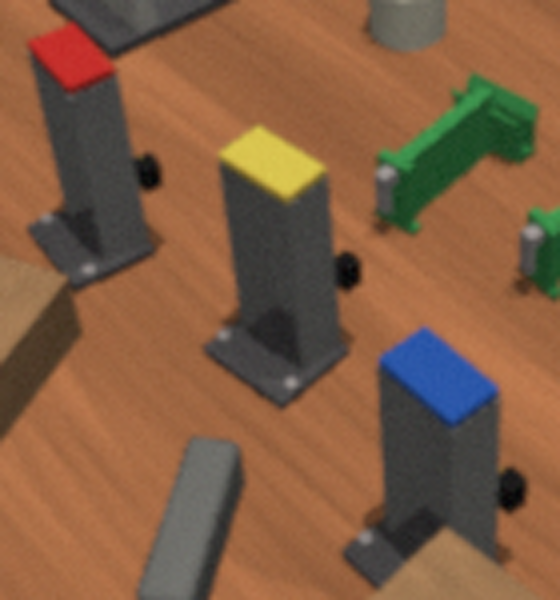

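View pics/c3.png

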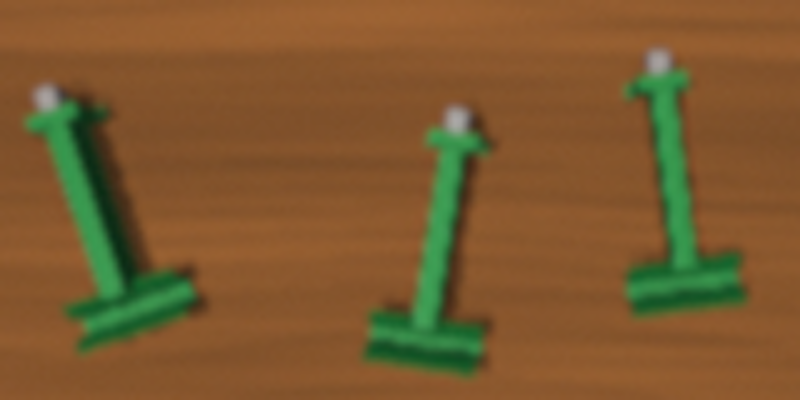

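```bash
cat > vis.py <<'E'
import cv2, numpy as np
from scipy.optimize import minimize
from cell import arm
SS=6
def T(x,y,yaw): 
    c,s=np.cos(yaw),np.sin(yaw); return np.array([[c,-s,0],[s,c,0],[0,0,1]]),np.array([x,y,0])
def proj(cal,P):
    f=192/np.tan(np.radians(cal["vfov"]/2)); q=P@np.array(cal["R"]).T+np.array(cal["t"])
    return np.c_[cal["cx"]+f*q[:,0]/q[:,2], cal["cy"]+f*q[:,1]/q[:,2]]
def box(x0,x1,y0,y1,z0,z1): return np.array([[x,y,z] for x in(x0,x1) for y in(y0,y1) for z in(z0,z1)],float)/1000
CAP=[box(0,33,-28,28,156,158)]
BR=[box(-47,47,-6,6,0,56),box(47,55,-13,13,0,58),box(47,55,-17,17,0,6),box(-63,-47,-30,30,0,8),
    box(-50.5,-47,-30,30,0,41),box(-63,-59.5,-30,30,0,41)]
PL=[box(-3,3,-40,40,36,120)]
def render(cal,boxes,p,roi,z=0):
    R,t=T(*p); t=t+[0,0,z]; x0,y0,w,h=roi
    im=np.zeros((h*SS,w*SS),np.uint8)
    for b in boxes:
        uv=(proj(cal,b@R.T+t)-[x0,y0]+0.5)*SS-0.5
        hull=cv2.convexHull(np.round(uv*16).astype(np.int32))
        cv2.fillConvexPoly(im,hull,255,shift=4)
    im=cv2.resize(im,(w,h),interpolation=cv2.INTER_AREA).astype(np.float32)/255
    return cv2.GaussianBlur(im,(0,0),0.9)
def softmask(im,kind):
    f=cv2.GaussianBlur(im,(3,3),0.5).astype(np.float32); b,g,r=f[...,0],f[...,1],f[...,2]
    if kind=="green": s=(g-np.maximum(r,b)*1.15)/30
    if kind=="red": s=(r-2.2*np.maximum(g,b))/60
    if kind=="yellow": s=(np.minimum(g,r*0.95)-2.0*b)/70; s=np.where(g>r*0.75,s,0)
    if kind=="blue": s=(b-1.25*np.maximum(g,r))/50
    return (np.clip(s,0,1)>0.5).astype(np.float32)
def fit(ims,boxes,kind,p0,z=0,pad=14,fill=False,span=0.006,cams=None):
    data=[]
    for n,im in ims.items():
        if cams and n not in cams: continue
        cal=arm.calibration(n); R,t=T(*p0); uv=np.vstack([proj(cal,b@R.T+t+[0,0,z]) for b in boxes])
        lo=np.maximum(np.floor(uv.min(0)).astype(int)-pad,0); hi=np.minimum(np.ceil(uv.max(0)).astype(int)+pad,[512,384])
        roi=(*lo,*(hi-lo)); m=softmask(im,kind)[lo[1]:hi[1],lo[0]:hi[0]]
        if fill:
            m=cv2.morphologyEx(m,cv2.MORPH_CLOSE,np.ones((9,9)))
        n_,lab,st,_=cv2.connectedComponentsWithStats((m>0).astype(np.uint8))
        if n_>1: m=m*(lab==1+np.argmax(st[1:,4]))
        data.append((n,cal,roi,cv2.GaussianBlur(m,(0,0),0.6)))
    def cost(q): 
        p=(p0[0]+q[0]*.01,p0[1]+q[1]*.01,p0[2]+q[2]*.15)
        return sum(((render(c,boxes,p,roi,z)-m)**2).sum() for _,c,roi,m in data)
    best=None
    for k in range(3):
        s=np.zeros(3) if best is None else best.x
        r=minimize(cost,s,method="Nelder-Mead",options=dict(initial_simplex=s+np.vstack([np.zeros(3),np.eye(3)*(0.8 if k==0 else -0.3)]),xatol=2e-3,fatol=1e-3))
        if best is None or r.fun<best.fun: best=r
    q=best.x; p=(p0[0]+q[0]*.01,p0[1]+q[1]*.01,p0[2]+q[2]*.15)
    return np.array(p),best.fun,{n:(round(float(((render(c,boxes,p,roi,z)-m)**2).sum()),1),round(float(m.sum()))) for n,c,roi,m in data}
E
cat > f.py <<'E'
from vis import *
ims={n:cv2.imread(f"pics/{n}0.png") for n in("scene","top")}
print(arm.calibration("top").keys())
def show(nm,*a,**k):
    for cams in (["scene"],["top"],None):
        p,f,d=fit(*a,cams=cams,**k); print(nm,cams,np.round(p[:2]*1e3,1),"yaw %.2f deg"%np.degrees(p[2]),d)
if 1:
    show("red",ims,CAP,"red",(0.65,-0.09,0))
    show("yel",ims,CAP,"yellow",(0.615,0.065,0))
    show("blu",ims,CAP,"blue",(0.655,0.235,0))
    show("b1",ims,BR,"green",(0.43,0.325,0.35))
    show("b2",ims,BR,"green",(0.43,0.15,-0.15))
    show("b3",ims,BR,"green",(0.45,0.03,0.15))
    show("py",ims,PL,"yellow",(0.532,-0.29,1.57),z=0.012,fill=True)
    show("py",ims,PL,"yellow",(0.532,-0.29,0),z=0.012,fill=True)
    show("pb",ims,PL,"blue",(0.47,-0.287,0),z=0.012,fill=True)
E
python3 f.py
```

```text
dict_keys(['vfov', 'cx', 'cy', 'R', 't'])
red ['scene'] [653. -90.] yaw -6.58 deg {'scene': (3.8, 200)}
red ['top'] [651.7 -94.7] yaw -5.39 deg {'top': (6.5, 322)}
red None [652.2 -93.2] yaw -6.64 deg {'scene': (10.0, 200), 'top': (9.1, 322)}
yel ['scene'] [621.2  64.9] yaw 2.54 deg {'scene': (44.7, 172)}
yel ['top'] [621.5  59.5] yaw 6.24 deg {'top': (6.0, 359)}
yel None [621.3  60.6] yaw 6.52 deg {'scene': (48.6, 172), 'top': (8.4, 359)}
blu ['scene'] [658.5 245.6] yaw -0.49 deg {'scene': (5.8, 364)}
blu ['top'] [656.5 241.3] yaw -1.02 deg {'top': (6.9, 320)}
blu None [657.4 243.6] yaw -0.91 deg {'scene': (14.4, 364), 'top': (17.7, 320)}
b1 ['scene'] [443.6 322.8] yaw 21.19 deg {'scene': (103.6, 606)}
b1 ['top'] [444.8 322.7] yaw 21.50 deg {'top': (46.7, 530)}
b1 None [444.2 322.9] yaw 21.35 deg {'scene': (104.6, 606), 'top': (48.4, 530)}
b2 ['scene'] [430.7 142.3] yaw -6.84 deg {'scene': (57.8, 752)}
b2 ['top'] [433.7 140.5] yaw -8.30 deg {'top': (24.3, 431)}
b2 None [432.4 141.3] yaw -7.82 deg {'scene': (63.5, 752), 'top': (29.5, 431)}
b3 ['scene'] [462.6  21. ] yaw 9.92 deg {'scene': (63.4, 628)}
b3 ['top'] [465.8  18.5] yaw 8.10 deg {'top': (34.7, 422)}
b3 None [464.5  19.2] yaw 8.60 deg {'scene': (75.4, 628), 'top': (39.7, 422)}
py ['scene'] [ 487.3 -321. ] yaw 150.83 deg {'scene': (43.0, 0)}
py ['top'] [ 536.4 -180.7] yaw 20.45 deg {'top': (109.6, 130)}
py None [ 514.9 -377.6] yaw 153.52 deg {'scene': (42.7, 0), 'top': (85.6, 130)}
py ['scene'] [ 540.3 -284.6] yaw -27.67 deg {'scene': (47.6, 0)}
py ['top'] [ 526.2 -309. ] yaw 0.86 deg {'top': (26.5, 150)}
py None [ 533.1 -302.9] yaw -27.11 deg {'scene': (48.8, 0), 'top': (276.3, 150)}
pb ['scene'] [ 461.7 -297.8] yaw -8.64 deg {'scene': (18.9, 282)}
pb ['top'] [ 464.9 -300.8] yaw 1.89 deg {'top': (32.3, 72)}
pb None [ 464.6 -295.2] yaw -2.90 deg {'scene': (44.1, 282), 'top': (51.4, 72)}
```

```bash
cat > hlp.py <<'E'
from vis import *
from scipy.spatial.transform import Rotation as Ro
def quat(yaw,flip=False):
    # tool x along local y of a thing with this yaw, tool z down
    c,s=np.cos(yaw),np.sin(yaw); x=np.array([-s,c,0.]); 
    if flip: x=-x
    z=np.array([0,0,-1.]); y=np.cross(z,x)
    return Ro.from_matrix(np.c_[x,y,z]).as_quat(scalar_first=True)
def pick(pos,yaw):
    best=None
    for f in(False,True):
        q=quat(yaw,f); j=arm.solve_ik(pos,q)
        if j is not None and (best is None or abs(j[5])<abs(best[0][5])): best=(j,q)
    return best
def caps(tag):
    ims={}
    for n in("scene","top"):
        ims[n]=arm.capture(n); cv2.imwrite(f"pics/{n}_{tag}.png",ims[n])
    return ims
def big(tag,ims,rs,rt,f=3):
    "crops side by side"
    a=[cv2.resize(ims[n][r[1]:r[3],r[0]:r[2]],None,fx=f,fy=f,interpolation=cv2.INTER_CUBIC) for n,r in(("scene",rs),("top",rt))]
    h=max(x.shape[0] for x in a); a=[cv2.copyMakeBorder(x,0,h-x.shape[0],0,4,cv2.BORDER_CONSTANT) for x in a]
    cv2.imwrite(f"pics/{tag}.png",np.hstack(a)[:600,:800])
def st(m=""):
    print(m,"t%.1f"%arm.get_time_s(),"tcp",np.round(np.array(arm.get_tcp_pos())*1e3,1),"F",np.round(arm.get_force(),1),"M",np.round(arm.get_ft_torque(),2),"op %.3f"%arm.get_opening())
E
cat > g1.py <<'E'
import sys
from hlp import *
def grasp(x,y,yaw,dx=0.0,ztcp=0.022):
    x+=dx*np.cos(yaw); y+=dx*np.sin(yaw)
    j,q=pick([x,y,0.15],yaw); print("q6",j[5])
    arm.gripper_to(0.75)
    arm.move_pose([x,y,0.15],q); st("above")
    arm.move_straight([x,y,ztcp],speed=0.15); st("down")
    arm.gripper_to(0.0,f_grip=100); st("grip")
    arm.move_straight([x,y,0.21],speed=0.2); st("up")
if __name__=="__main__":
    grasp(0.4324,0.1413,np.radians(-7.8))
E
python3 g1.py
```

```text
q6 -1.2733122388646418
above t3.7 tcp [432.8 141.9 150.4] F [ 1.1 -1.1 -0.2] M [0.04 0.06 0.  ] op 0.754
down t4.7 tcp [433.3 141.6  22.7] F [0.3 0.7 0.1] M [-0.02  0.   -0.03] op 0.749
grip t5.2 tcp [433.1 141.4  22.7] F [-0.9  0.4  5.7] M [-0.02  0.12 -0.05] op 0.124
up t6.3 tcp [431.1 141.1 208.2] F [-0.2  0.2 -2.1] M [ 0.03 -0.04 -0.01] op 0.127
```

```bash
cat > pre.py <<'E'
from hlp import *
import sys
def pose_at(fx,fy,yaw,out,lat=0.0):
    "bracket origin 'out' in front of face"
    return np.array([fx-out*np.cos(yaw)-lat*np.sin(yaw), fy-out*np.sin(yaw)+lat*np.cos(yaw)])
if __name__=="__main__":
    tag=sys.argv[1]; fx,fy,yd,out=map(float,sys.argv[2:6]); yaw=np.radians(yd)
    p=pose_at(fx,fy,yaw,out); 
    j,q=pick([*p,0.21],yaw); print("q6",j[5])
    arm.move_pose([*p,0.21],q); st("over")
    arm.move_straight([*p,0.056+0.027+0.022],speed=0.15); st("pre")
    ims=caps(tag)
    tp=np.array(arm.get_tcp_pos()); z=tp[2]-0.022
    for cams in(["scene"],["top"]):
        r,f,d=fit(ims,BR,"green",(tp[0],tp[1],yaw),z=z,cams=cams); print(cams,np.round(r[:2]*1e3,1),"d",np.round((r[:2]-tp[:2])*1e3,1),"yaw %.2f"%np.degrees(r[2]),d)
E
python3 pre.py y1 0.621 0.062 6.2 0.1
python3 - <<'E'
import sys; sys.path.insert(0,'.')
from hlp import *
ims={n:cv2.imread(f"pics/{n}_y1.png") for n in("scene","top")}
big("/y1c".strip("/"),ims,(170,140,300,270),(200,110,330,240),3)
E
```

```text
q6 1.4264701860450186
over t8.6 tcp [521.4  51.3 209.8] F [ 0.5 -0.1 -1.1] M [-0.   -0.01  0.02] op 0.124
pre t9.5 tcp [522.5  51.2 105.9] F [-0.3 -0.6 -0.9] M [ 0.   -0.01  0.03] op 0.124
['scene'] [535.   77.3] d [12.  26.1] yaw -8.81 {'scene': (264.9, 1091)}
['top'] [526.5  50.4] d [ 3.5 -0.7] yaw 6.19 {'top': (389.2, 240)}
```

View pics/y1c.png

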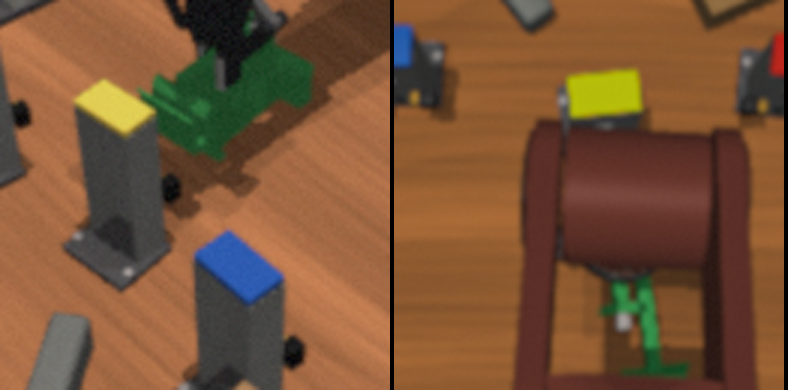

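```bash
sed -i 's/    p=pose_at(fx,fy,yaw,out); /    p=pose_at(fx,fy,yaw,out); flip=bool(int(sys.argv[6]))/; s/    j,q=pick(\[\*p,0.21\],yaw); print("q6",j\[5\])/    q=quat(yaw,flip); print(arm.solve_ik([*p,0.21],q))/' pre.py
python3 - <<'E'
from hlp import *
for f in(0,1):
  print(f,[None if j is None else round(j[5],2) for j in (arm.solve_ik([x,y,z],quat(np.radians(a),f)) for x,y,z,a in((.432,.141,.15,-7.8),(.522,.051,.2,6.2),(.444,.323,.15,21.3),(.6,.24,.2,-.9),(.4645,.019,.15,8.6),(.59,-.09,.2,-6.)))])
tp=np.array(arm.get_tcp_pos()); arm.move_straight([tp[0]-0.04,tp[1],0.21],speed=0.2)
E
grep -n quat pre.py
```

```text
0 [np.float64(-1.27), np.float64(-1.72), np.float64(-1.44), np.float64(-1.28), np.float64(-1.83), np.float64(-1.74)]
1 [np.float64(1.87), np.float64(1.43), np.float64(1.7), np.float64(1.86), np.float64(1.31), np.float64(1.41)]
9:    q=quat(yaw,flip); print(arm.solve_ik([*p,0.21],q))
```

```bash
python3 pre.py y2 0.621 0.062 6.2 0.1 0
python3 - <<'E'
from hlp import *
ims={n:cv2.imread(f"pics/{n}_y2.png") for n in("scene","top")}
big("y2c",ims,(170,130,300,270),(200,110,330,240),3)
E
```

```text
[-3.61157271e-02  2.10993122e-02  1.87083834e+00 -4.44089210e-16
  1.24965500e+00 -1.71512247e+00]
over t12.9 tcp [521.5  51.2 209.8] F [-0.7 -0.2 -1. ] M [-0.05 -0.    0.  ] op 0.130
pre t13.8 tcp [522.5  51.2 105.9] F [ 0.3  0.1 -0.9] M [-0.   -0.09 -0.06] op 0.125
['scene'] [525.9  79.8] d [ 2.8 28.7] yaw -7.34 {'scene': (268.9, 978)}
['top'] [521.6  44.8] d [-1.5 -6.3] yaw 0.49 {'top': (337.0, 376)}
```

View pics/y2c.png

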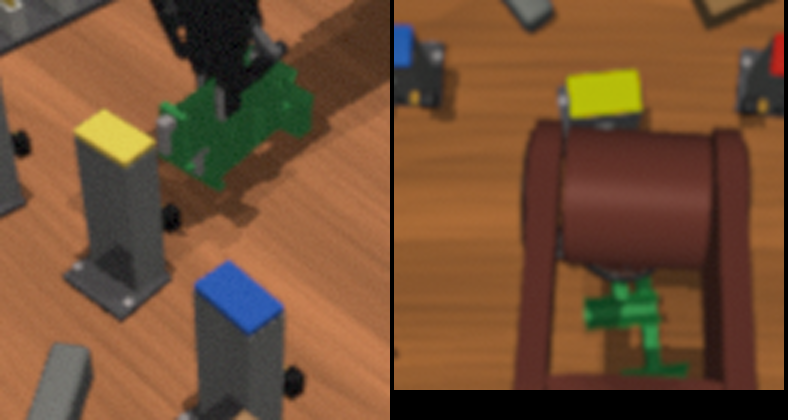

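```bash
cat > ov.py <<'E'
from hlp import *
LIP=[box(61.8,66.8,-5,5,22,54)]
UPB=[box(0,33,-28,28,0,158)]
def overlay(im,cal,items,roi,f,out):
    x0,y0,x1,y1=roi
    b=cv2.resize(im[y0:y1,x0:x1],None,fx=f,fy=f,interpolation=cv2.INTER_CUBIC)
    E=[(0,1),(2,3),(4,5),(6,7),(0,2),(1,3),(4,6),(5,7),(0,4),(1,5),(2,6),(3,7)]
    for boxes,p,z,col in items:
        R,t=T(*p)
        for bx in boxes:
            uv=((proj(cal,bx@R.T+t+[0,0,z])-[x0,y0]+0.5)*f-0.5)
            for i,j in E: cv2.line(b,tuple(np.int32(np.round(uv[i]*8))),tuple(np.int32(np.round(uv[j]*8))),col,1,cv2.LINE_AA,3)
    cv2.imwrite(out,b[:600,:800])
E
python3 - <<'E'
from ov import *
im=cv2.imread("pics/scene_y2.png"); cal=arm.calibration("scene")
tp=arm.get_tcp_pos(); yaw=np.radians(6.2)
overlay(im,cal,[(LIP+BR[1:2],(tp[0],tp[1],yaw),tp[2]-.022,(0,0,255)),(UPB,(.6212,.0649,yaw),0,(255,255,0))],(185,150,285,245),6,"pics/ov1.png")
E
```

```text
(no output)
```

View pics/ov1.png

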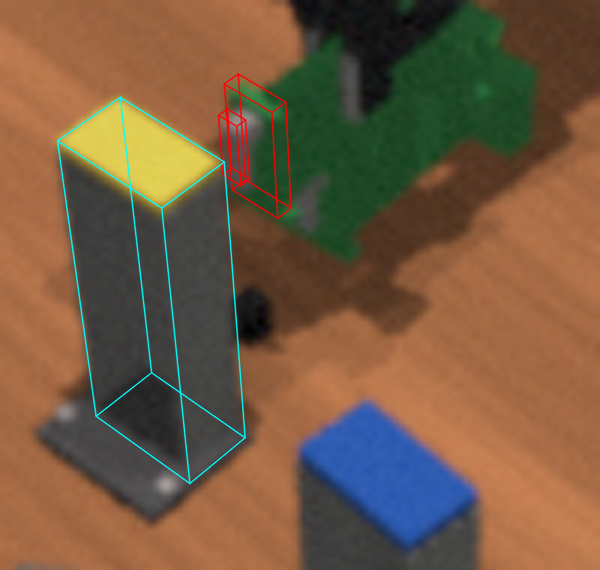

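```bash
cat > hf.py <<'E'
from ov import *
def heldfit(im,cam,p0,z,others,fixyaw=True):
    cal=arm.calibration(cam)
    uv=np.vstack([proj(cal,b@T(*p0)[0].T+T(*p0)[1]+[0,0,z]) for b in BR])
    lo=np.maximum(np.floor(uv.min(0)).astype(int)-10,0); hi=np.minimum(np.ceil(uv.max(0)).astype(int)+10,[512,384]); roi=(*lo,*(hi-lo))
    sub=im[lo[1]:hi[1],lo[0]:hi[0]].astype(np.float32)
    m=softmask(im,"green")[lo[1]:hi[1],lo[0]:hi[0]]; m=cv2.GaussianBlur(m,(0,0),.6)
    dark=((sub.max(2)<75)&(sub[...,1]<1.3*np.maximum(sub[...,0],sub[...,2]))).astype(np.uint8)
    red=((sub[...,2]>2*sub[...,1])&(sub[...,2]>2*sub[...,0])).astype(np.uint8)
    W=1-np.maximum(cv2.dilate(dark,np.ones((5,5))),red)
    bg=np.zeros_like(m)
    for o in others: bg=np.maximum(bg,render(cal,BR,o,roi,0))
    def cost(q): return (W*(np.maximum(bg,render(cal,BR,(p0[0]+q[0]*.01,p0[1]+q[1]*.01,p0[2]),roi,z+q[2]*.01 if len(q)>2 else z))-m)**2).sum()
    best=min((minimize(cost,np.zeros(2),method="Nelder-Mead",options=dict(initial_simplex=np.array([[0,0],[s,0],[0,s]]))) for s in(.5,-.5,.2)),key=lambda r:r.fun)
    return best.x*10,best.fun,W.mean()
if __name__=="__main__":
    im=cv2.imread("pics/scene_y2.png"); tp=arm.get_tcp_pos(); yaw=np.radians(6.2)
    ims={n:cv2.imread(f"pics/{n}_y2.png") for n in("scene","top")}
    b3,_,_=fit({"scene":cv2.imread("pics/scene0.png")},BR,"green",(.4645,.0192,.15))
    print(b3, heldfit(im,"scene",(tp[0],tp[1],yaw),tp[2]-.022,[b3]))
E
python3 hf.py
python3 - <<'E'
from vis import *
im=cv2.imread("pics/scene_y2.png"); print(im[168:172,208:214].tolist()[0])
E
```

```text
[0.46308848 0.02116609 0.18242425] (array([-5.1108551 ,  9.20269012]), np.float64(12.367563247680664), np.float64(0.5409873708381171))
[[70, 149, 185], [70, 128, 176], [69, 111, 167], [70, 107, 165], [67, 104, 161], [68, 104, 161]]
```

```bash
python3 - <<'E'
from ov import *
im=cv2.imread("pics/scene_y2.png"); cal=arm.calibration("scene")
tp=arm.get_tcp_pos(); yaw=np.radians(6.2)
B=LIP+BR
for k,(dx,dy) in enumerate([(-.0051,.0092),(-.005,.002)]):
  overlay(im,cal,[(B,(tp[0]+dx,tp[1]+dy,yaw),tp[2]-.022,(0,0,255))],(210,140,285,210),5,f"pics/o{k}.png")
a=[cv2.imread(f"pics/o{k}.png") for k in(0,1)]
cv2.imwrite("pics/ov2.png",np.hstack(a))
E
```

```text
(no output)
```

View pics/ov2.png

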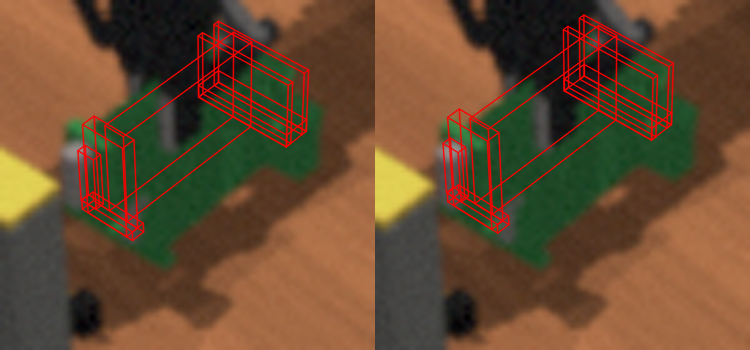

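```bash
python3 - <<'E'
from ov import *
im=cv2.imread("pics/scene_y2.png")[145:205,205:285]
b=cv2.resize(im,None,fx=9,fy=9,interpolation=cv2.INTER_CUBIC).astype(np.float32)
cv2.imwrite("pics/z.png",np.clip(255*(b/255)**.6*1.1,0,255))
E
```

```text
[ WARN:0@0.765] global loadsave.cpp:1063 imwrite_ Unsupported depth image for selected encoder is fallbacked to CV_8U.
```

View pics/z.png

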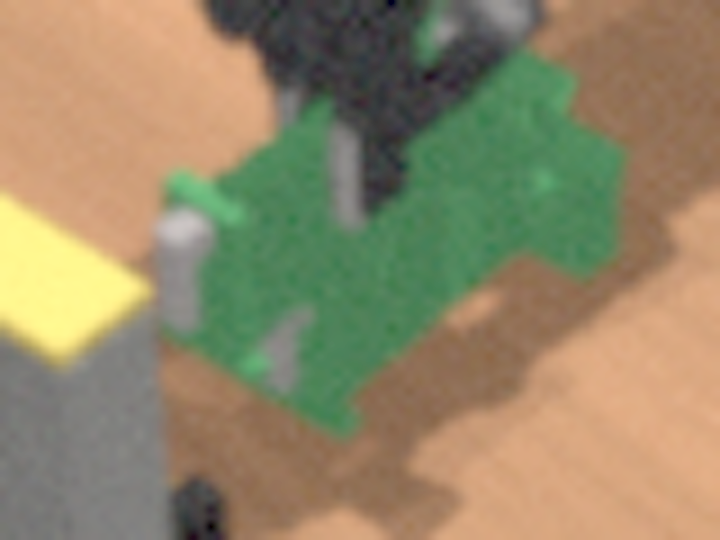

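```bash
python3 - <<'E'
from ov import *
cal=arm.calibration("scene"); tp=np.array(arm.get_tcp_pos()); yaw=np.radians(6.2)
im=cv2.imread("pics/scene_y2.png")
R,_=T(0,0,yaw)
def pr(d): 
    o=tp-[0,0,.022]+d; return proj(cal,(np.array([[.0668,0,.054],[.0643,0,.054],[.0668,0,.022]]))@R.T+o)
print(np.round(pr(np.zeros(3)),1)); 
for v in np.eye(3)*.005: print(np.round(pr(v)-pr(np.zeros(3)),2).tolist())
for k,(dx,dy) in enumerate([(-.004,.001),(-.006,.002)]):
  overlay(im,cal,[(LIP+BR[1:2],(tp[0]+dx,tp[1]+dy,yaw),tp[2]-.022,(0,0,255))],(205,145,285,205),9,f"pics/o{k}.png")
E
```

```text
[[222.4 169.6]
 [223.2 169.1]
 [223.2 179.5]]
[[-1.63, 0.97], [-1.63, 0.96], [-1.6, 0.97]]
[[1.36, 1.04], [1.36, 1.04], [1.33, 1.04]]
[[-0.12, -1.58], [-0.11, -1.58], [-0.11, -1.51]]
```

View pics/o0.png

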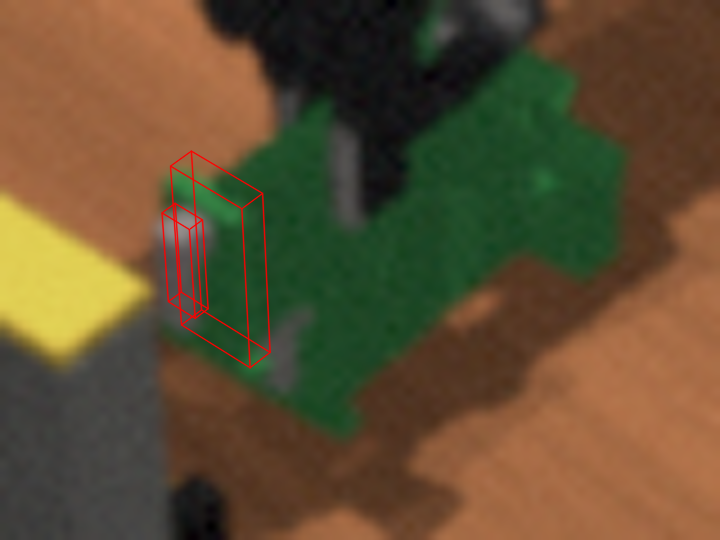

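```bash
cat > ins.py <<'E'
from pre import *
def advance(fx,fy,yaw,z,out0,out1,step=0.003,fmax=5,speed=0.05):
    d=np.array([np.cos(yaw),np.sin(yaw)])
    f0=np.mean([arm.get_force() for _ in range(4)],0)
    out=out0
    while out>out1:
        out-=step; p=pose_at(fx,fy,yaw,out)
        arm.move_straight([*p,z],speed=speed)
        f=np.mean([arm.get_force() for _ in range(2)],0)-f0; ax=f[:2]@d; lat=f[1]*d[0]-f[0]*d[1]
        tp=np.array(arm.get_tcp_pos()); r=(np.array([fx,fy])-tp[:2])
        print("out %.1f act %.1f lat %.1f z %.1f  ax %.1f lat %.1f z %.1f"%(out*1e3,r@d*1e3,-(r[1]*d[0]-r[0]*d[1])*1e3,tp[2]*1e3,ax,lat,f[2]))
        if abs(ax)>fmax or abs(lat)>6: break
    return out
if __name__=="__main__":
    fx,fy,yd,z,o0,o1=map(float,sys.argv[1:7]); yaw=np.radians(yd)
    p=pose_at(fx,fy,yaw,o0); arm.move_straight([*p,z],speed=0.1)
    advance(fx,fy,yaw,z,o0,o1); st()
E
python3 ins.py 0.6213 0.0603 6.3 0.1055 0.085 0.050
python3 - <<'E'
from hlp import *
ims=caps("y3"); big("y3c",ims,(170,130,300,270),(200,110,330,240),3)
E
```

```text
out 82.0 act 82.2 lat 0.0 z 105.5  ax 0.2 lat -0.3 z 1.0
out 79.0 act 78.9 lat -0.0 z 105.5  ax 0.3 lat -0.5 z 1.5
out 76.0 act 75.8 lat -0.0 z 105.6  ax -1.0 lat -1.2 z 1.4
out 73.0 act 72.7 lat -0.0 z 105.6  ax 0.3 lat -1.2 z 0.9
out 70.0 act 69.8 lat -0.0 z 105.6  ax -0.1 lat -0.4 z 2.1
out 67.0 act 66.8 lat -0.0 z 105.6  ax 0.4 lat -1.7 z 1.3
out 64.0 act 63.7 lat -0.0 z 105.6  ax 0.4 lat -0.2 z 0.6
out 61.0 act 60.8 lat -0.0 z 105.6  ax -0.6 lat -1.2 z 1.5
out 58.0 act 57.8 lat -0.0 z 105.6  ax 0.4 lat -0.2 z 0.5
out 55.0 act 56.8 lat 0.1 z 104.6  ax -5.5 lat -1.2 z 2.3
 t16.7 tcp [564.8  54.2 104.6] F [-5.5 -1.  -0. ] M [-0.11  0.66  0.09] op 0.125
```

View pics/y3c.png

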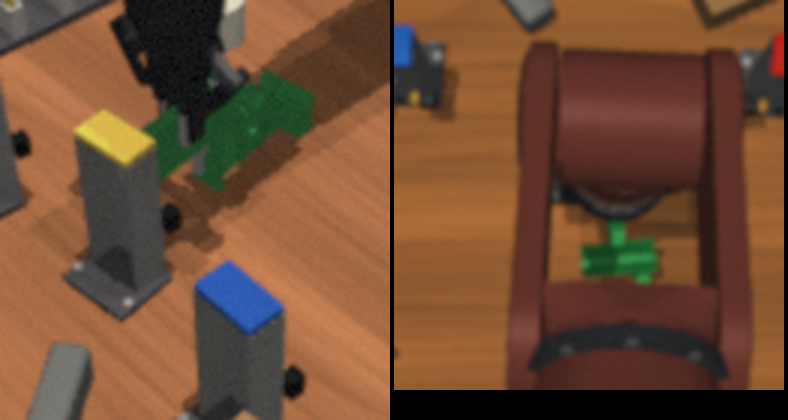

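```bash
cat > low.py <<'E'
from ins import *
def lower(fx,fy,yaw,out,z0,z1,step=0.002,fmax=14,speed=0.05):
    d=np.array([np.cos(yaw),np.sin(yaw)]); z=z0
    p=pose_at(fx,fy,yaw,out)
    while z>z1:
        z-=step; arm.move_straight([*p,z],speed=speed)
        f=np.mean([arm.get_force() for _ in range(2)],0); tp=np.array(arm.get_tcp_pos()); r=(np.array([fx,fy])-tp[:2])
        print("z %.1f act %.1f out %.1f  ax %.1f lat %.1f z %.1f My %.2f"%(z*1e3,tp[2]*1e3,r@d*1e3,f[:2]@d,f[1]*d[0]-f[0]*d[1],f[2],arm.get_ft_torque()[1]))
        if f[2]>fmax: break
    return z
if __name__=="__main__":
    fx,fy,yd,out,z0,z1,fm=map(float,sys.argv[1:8]); lower(fx,fy,np.radians(yd),out,z0,z1,fmax=fm); st()
E
python3 low.py 0.6213 0.0603 6.3 0.0565 0.1045 0.084 20
```

```text
z 102.5 act 102.2 out 56.8  ax -1.2 lat 0.2 z -2.0 My 0.34
z 100.5 act 100.2 out 56.8  ax -2.9 lat 0.6 z -2.0 My 0.37
z 98.5 act 98.2 out 56.7  ax -2.4 lat -1.2 z -1.5 My 0.47
z 96.5 act 96.2 out 56.8  ax -3.7 lat -0.2 z -2.9 My 0.51
z 94.5 act 94.3 out 56.8  ax -4.4 lat -0.4 z -0.7 My 0.62
z 92.5 act 93.0 out 56.7  ax -6.3 lat -0.3 z 2.7 My 0.85
z 90.5 act 91.0 out 56.8  ax -5.5 lat -0.1 z 2.5 My 0.82
z 88.5 act 88.6 out 56.8  ax -5.2 lat 0.3 z 1.0 My 0.67
z 86.5 act 86.4 out 56.7  ax -4.7 lat 0.4 z -1.5 My 0.67
z 84.5 act 84.2 out 56.7  ax -5.2 lat 0.5 z -2.0 My 0.63
z 82.5 act 81.8 out 56.7  ax -2.5 lat -0.2 z -5.4 My 0.54
 t19.5 tcp [564.9  54.1  81.8] F [-2.5 -0.5 -5.4] M [-0.03  0.54  0.01] op 0.128
```

```bash
python3 low.py 0.6213 0.0603 6.3 0.0565 0.082 0.072 14
```

```text
z 80.0 act 80.5 out 56.7  ax -4.5 lat 0.8 z 1.2 My 1.04
z 78.0 act 80.2 out 56.7  ax -9.3 lat 0.9 z 9.0 My 1.77
z 76.0 act 80.0 out 56.7  ax -13.4 lat 1.0 z 18.4 My 2.57
 t20.3 tcp [564.9  54.1  80. ] F [-13.5  -0.4  18.4] M [-0.32  2.57  0.11] op 0.122
```

```bash
cat > rel.py <<'E'
from ins import *
def release(fx,fy,yaw,out,z):
    p=pose_at(fx,fy,yaw,out); arm.move_straight([*p,z],speed=0.05); st("relax")
    arm.gripper_to(0.5); 
    p=pose_at(fx,fy,yaw,out); tp=arm.get_tcp_pos(); arm.move_straight([*p,0.2],speed=0.2); st("up")
def press(fx,fy,yaw,out,ztop,n=6,fmax=18):
    "closed fingers press on web top at given distance in front of face"
    p=pose_at(fx,fy,yaw,out); arm.gripper_to(0.0); arm.move_straight([*p,ztop+0.03],speed=0.15)
    z=ztop+0.008
    while z>ztop-0.02:
        arm.move_straight([*p,z],speed=0.05); f=np.mean([arm.get_force() for _ in range(2)],0); tp=arm.get_tcp_pos()
        print("press z %.1f act %.1f fz %.1f"%(z*1e3,tp[2]*1e3,f[2]))
        if f[2]>fmax: break
        z-=0.002
    arm.move_straight([*p,0.2],speed=0.2)
if __name__=="__main__":
    fx,fy,yd,out,z=map(float,sys.argv[1:6]); yaw=np.radians(yd)
    release(fx,fy,yaw,out,z); press(fx,fy,yaw,0.025,0.056+0.056); st()
E
python3 rel.py 0.6213 0.0603 6.3 0.0567 0.080
python3 - <<'E'
from hlp import *
from ov import *
tp=arm.get_tcp_pos(); 
arm.move_straight([0.43,0.2,0.22],speed=0.3)
ims=caps("y4"); big("y4c",ims,(170,130,300,270),(200,110,330,240),3)
for n in ims: 
  p,f,d=fit(ims,BR,"green",(.5666,.0543,.11),z=.056,cams=[n]); print(n,np.round(p,4),d)
E
```

```text
relax t20.5 tcp [564.9  54.1  80.6] F [-5.3 -0.6  2. ] M [-0.06  0.95  0.1 ] op 0.126
up t21.7 tcp [564.1  54.1 198.8] F [ 0.  -0.   0.1] M [-0.   -0.03 -0.04] op 0.500
press z 120.0 act 119.6 fz 0.0
press z 118.0 act 118.1 fz -0.1
press z 116.0 act 115.8 fz 0.1
press z 114.0 act 113.8 fz -0.4
press z 112.0 act 112.6 fz 3.2
press z 110.0 act 112.4 fz 9.9
press z 108.0 act 112.3 fz 17.4
press z 106.0 act 112.1 fz 26.1
 t25.7 tcp [595.7  57.6 198.7] F [-0.6  0.3  0.7] M [ 0.01 -0.02  0.05] op -0.004
scene [ 0.5178  0.0605 -0.0821] {'scene': (198.6, 1001)}
top [0.5671 0.0541 0.1175] {'top': (110.0, 578)}
```

View pics/y4c.png

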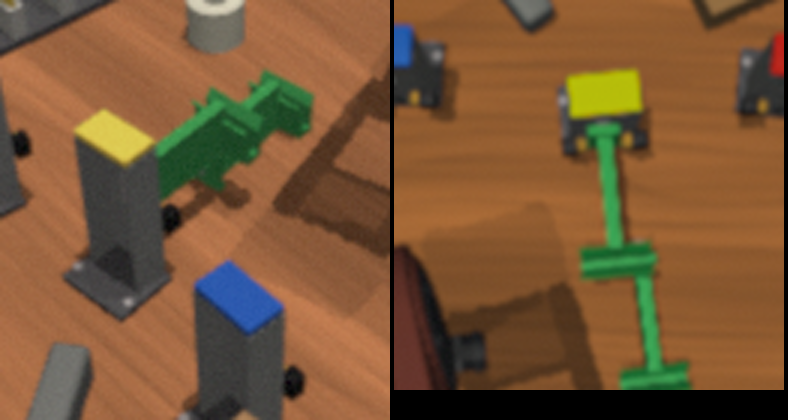

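```bash
cat > f3.py <<'E'
from hf import *
def fit2(im,cam,p0s,zs,it=3):
    cal=arm.calibration(cam)
    uv=np.vstack([proj(cal,b@T(*p)[0].T+T(*p)[1]+[0,0,z]) for p,z in zip(p0s,zs) for b in BR])
    lo=np.maximum(np.floor(uv.min(0)).astype(int)-10,0); hi=np.minimum(np.ceil(uv.max(0)).astype(int)+10,[512,384]); roi=(*lo,*(hi-lo))
    m=cv2.GaussianBlur(softmask(im,"green")[lo[1]:hi[1],lo[0]:hi[0]],(0,0),.6)
    sc=np.array([.01,.01,.15])
    def un(q): return [np.array(p)+q[3*i:3*i+3]*sc for i,p in enumerate(p0s)]
    def cost(q):
        a=np.zeros_like(m)
        for p,z in zip(un(q),zs): a=np.maximum(a,render(cal,BR,p,roi,z))
        return ((a-m)**2).sum()
    r=minimize(cost,np.zeros(3*len(p0s)),method="Powell",options=dict(xtol=1e-3,ftol=1e-4))
    return un(r.x),r.fun
if __name__=="__main__":
    im=cv2.imread("pics/top_y4.png")
    print(fit2(im,"top",[(.5671,.0541,.1175),(.465,.019,.15)],[.056,0]))
    im=cv2.imread("pics/top_y4.png")[180:270,250:340] if 0 else cv2.imread("pics/top_y4.png")[140:250,245:315]
    a=cv2.resize(im,None,fx=5.4,fy=5.4,interpolation=cv2.INTER_CUBIC)
    im=cv2.imread("pics/scene_y4.png")[140:215,215:285]; b=cv2.resize(im,None,fx=5.4,fy=5.4,interpolation=cv2.INTER_CUBIC)
    b=cv2.copyMakeBorder(b,0,a.shape[0]-b.shape[0],0,0,cv2.BORDER_CONSTANT)
    cv2.imwrite("pics/z3.png",np.clip(np.hstack([a,b]).astype(float)*1.5,0,255).astype(np.uint8))
E
python3 f3.py
```

```text
([array([0.56790576, 0.05419178, 0.11870744]), array([0.46495878, 0.01863385, 0.14979951])], np.float32(64.071106))
```

View pics/z3.png

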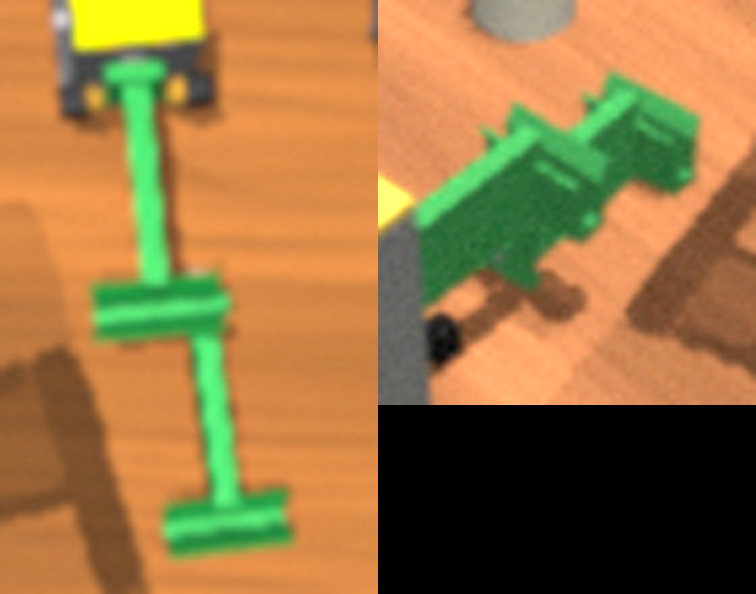

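```bash
python3 - <<'E'
from hlp import *
x,y,yaw=.4650,.0187,np.radians(8.6); dx=-.014
x+=dx*np.cos(yaw); y+=dx*np.sin(yaw); q=quat(yaw,False)
arm.gripper_to(0.5)
arm.move_pose([x-.03,y,0.17],q); st("above")
arm.move_straight([x-.02,y-.003,0.08],speed=0.2)
arm.move_straight([x,y,0.024],speed=0.1); st("down")
arm.gripper_to(0.0,f_grip=100); st("grip")
x2,y2=x-.065*np.cos(yaw),y-.065*np.sin(yaw)
arm.move_straight([x2,y2,0.0245],speed=0.08); st("back")
arm.move_straight([x2,y2,0.21],speed=0.2); st("up")
ims=caps("r0"); big("r0c",ims,(130,100,290,270),(160,110,330,270),2)
E
```

```text
above t28.0 tcp [421.6  17.  170.4] F [-0.8  0.1  0.4] M [-0.05 -0.03  0.03] op 0.497
down t29.3 tcp [451.8  16.5  24.7] F [-0.4  0.7 -0.6] M [ 0.05 -0.02  0.02] op 0.499
grip t29.7 tcp [451.8  16.5  24.9] F [-2.1 -0.4  5.5] M [0.01 0.25 0.02] op 0.125
back t30.6 tcp [386.5   6.7  24.9] F [-0.   0.5  7.5] M [ 0.05 -0.1  -0.1 ] op 0.122
up t31.7 tcp [385.2   7.1 208. ] F [ 0.  -0.4 -0.5] M [-0.01  0.04  0.04] op 0.128
```

View pics/r0c.png

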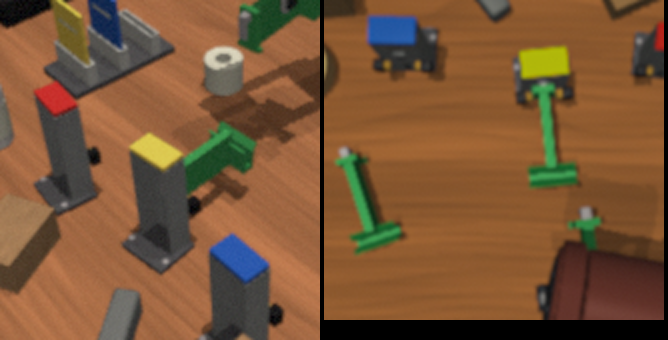

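```bash
python3 - <<'E'
from ins import *
fx,fy,yaw=.6517,-.0945,np.radians(-6.0)
p=pose_at(fx,fy,yaw,.105); q=quat(yaw,False)
arm.move_pose([*p,0.2],q); st("over")
arm.move_straight([*p,.108],speed=.15)
p=pose_at(fx,fy,yaw,.096); arm.move_straight([*p,.108],speed=.1)
advance(fx,fy,yaw,.108,.096,.063); st()
E
```

```text
over t32.6 tcp [545.9 -82.9 198.8] F [ 0.5  0.7 -0.6] M [ 0.    0.03 -0.04] op 0.122
out 93.0 act 92.8 lat -0.0 z 108.2  ax -0.5 lat 0.3 z 0.9
out 90.0 act 89.9 lat -0.0 z 108.0  ax -0.4 lat -0.4 z 0.5
out 87.0 act 86.8 lat -0.0 z 108.0  ax -0.1 lat 1.0 z 0.0
out 84.0 act 83.7 lat -0.0 z 108.1  ax -0.2 lat 1.0 z -0.4
out 81.0 act 80.8 lat -0.0 z 108.1  ax 0.2 lat 0.6 z 0.5
out 78.0 act 77.8 lat -0.0 z 108.1  ax -1.2 lat 0.2 z 0.5
out 75.0 act 74.7 lat -0.0 z 108.1  ax 0.5 lat 0.7 z -0.6
out 72.0 act 71.8 lat -0.0 z 108.0  ax -0.1 lat 0.1 z 0.0
out 69.0 act 69.2 lat 0.0 z 107.8  ax -0.0 lat 0.4 z -0.2
out 66.0 act 69.3 lat 0.2 z 106.6  ax -6.7 lat 0.6 z 1.1
 t36.1 tcp [582.8 -87.  106.6] F [-6.5  0.8 -0.1] M [0.03 0.83 0.02] op 0.122
```

```bash
python3 low.py 0.6517 -0.0945 -6.0 0.0687 0.107 0.077 14
```

```text
z 105.0 act 104.6 out 69.1  ax -2.2 lat -0.0 z -1.9 My 0.33
z 103.0 act 102.6 out 69.1  ax -3.0 lat -0.2 z -2.6 My 0.39
z 101.0 act 100.6 out 69.1  ax -2.2 lat 0.1 z -1.0 My 0.45
z 99.0 act 98.6 out 69.1  ax -4.2 lat -0.1 z -1.5 My 0.62
z 97.0 act 96.9 out 69.1  ax -5.1 lat -1.4 z -0.5 My 0.73
z 95.0 act 95.5 out 69.1  ax -7.4 lat -0.9 z 2.4 My 0.89
z 93.0 act 93.7 out 69.1  ax -6.5 lat -0.2 z 3.2 My 1.00
z 91.0 act 91.2 out 69.1  ax -6.0 lat -1.2 z 0.9 My 0.77
z 89.0 act 89.0 out 69.1  ax -5.4 lat -0.5 z 0.2 My 0.70
z 87.0 act 86.8 out 69.1  ax -6.4 lat -0.2 z -0.8 My 0.70
z 85.0 act 84.3 out 69.1  ax -4.3 lat -0.5 z -4.3 My 0.65
z 83.0 act 82.6 out 69.1  ax -3.0 lat -2.3 z -4.0 My 0.82
z 81.0 act 81.2 out 69.1  ax -5.5 lat -1.1 z -0.9 My 0.89
z 79.0 act 80.8 out 69.1  ax -10.4 lat 0.2 z 7.1 My 1.36
z 77.0 act 80.4 out 69.3  ax -16.6 lat -0.9 z 14.7 My 1.73
 t39.9 tcp [582.8 -87.1  80.4] F [-16.6   0.9  14.7] M [0.18 1.73 0.01] op 0.124
```

```bash
python3 rel.py 0.6517 -0.0945 -6.0 0.0691 0.081
python3 - <<'E'
from hlp import *
arm.gripper_to(0.5)
arm.move_straight([0.42,-0.02,0.25],speed=0.35)
ims=caps("b0"); big("b0c",ims,(90,100,350,270),(100,100,360,270),1.5)
for n in ims:
  p,f,d=fit(ims,BR,"green",(.4442,.3229,.37),cams=[n]); print(n,np.round(p,4),d)
p,f,d=fit(ims,BR,"green",(.597,-.089,-.1),z=.056,cams=["top"]); print("red br",np.round(p,4),d)
p,f,d=fit(ims,BR,"green",(.567,.054,.11),z=.056,cams=["top"]); print("yel br",np.round(p,4),d)
E
```

```text
relax t40.1 tcp [583.  -87.3  81.8] F [-4.6 -0.3 -0. ] M [-0.02  0.81  0.01] op 0.120
up t41.3 tcp [582.2 -87.1 198.8] F [0.3 0.7 0.1] M [0.02 0.02 0.05] op 0.503
press z 120.0 act 119.6 fz -0.5
press z 118.0 act 118.1 fz 1.3
press z 116.0 act 115.8 fz -0.0
press z 114.0 act 113.8 fz -0.1
press z 112.0 act 111.8 fz 0.3
press z 110.0 act 111.0 fz 5.8
press z 108.0 act 110.8 fz 12.0
press z 106.0 act 110.6 fz 18.9
 t45.3 tcp [626.2 -91.7 198.7] F [-0.2 -0.5 -0.3] M [-0.02 -0.02  0.01] op -0.001
scene [0.4784 0.2968 0.3487] {'scene': (110.2, 617)}
top [0.4805 0.297  0.3649] {'top': (40.3, 501)}
red br [ 0.5965 -0.0895 -0.1233] {'top': (41.4, 557)}
yel br [0.5653 0.0544 0.1211] {'top': (37.5, 477)}
```

View pics/b0c.png

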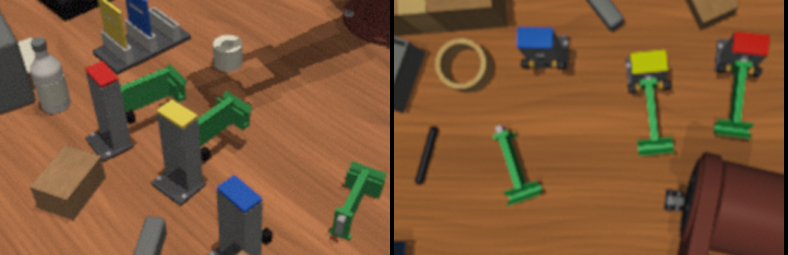

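```bash
cat > b1.py <<'E'
from ins import *
from low import lower
x,y,yaw=.4800,.2970,np.radians(20.8); q=quat(yaw,False)
arm.move_pose([x,y,0.15],q); st("above")
arm.move_straight([x,y,0.022],speed=0.15)
arm.gripper_to(0.0,f_grip=100); st("grip"); zt=arm.get_tcp_pos()[2]
arm.move_straight([x,y,0.20],speed=0.2); st("up")
fx,fy,yaw=.6567,.2412,np.radians(-0.9)
p=pose_at(fx,fy,yaw,.095); q=quat(yaw,False)
arm.move_pose([*p,0.2],q); st("over")
z=.083+zt
arm.move_straight([*p,z],speed=.15)
p=pose_at(fx,fy,yaw,.083); arm.move_straight([*p,z],speed=.1)
o=advance(fx,fy,yaw,z,.083,.048); st()
tp=np.array(arm.get_tcp_pos()); act=fx-tp[0]
if .051<act<.06:
    lower(fx,fy,yaw,act+.0002,z-.001,.075,fmax=14)
E
python3 b1.py
```

```text
above t48.0 tcp [480.7 296.2 150.2] F [ 0.2 -0.2  0.7] M [ 0.   -0.03 -0.  ] op 0.501
grip t49.4 tcp [481.2 297.6  23.4] F [-0.1 -0.2  5. ] M [-0.06  0.08 -0.05] op 0.124
up t50.4 tcp [478.7 296.4 198. ] F [-0.9  0.2 -1.2] M [-0.    0.02  0.04] op 0.125
over t50.9 tcp [561.1 241.6 197.6] F [ 0.3  0.4 -1.4] M [ 0.05  0.02 -0.01] op 0.126
out 80.0 act 79.9 lat 0.0 z 106.7  ax -0.6 lat -0.2 z -0.4
out 77.0 act 76.9 lat -0.0 z 106.4  ax -0.6 lat 0.6 z -0.0
out 74.0 act 73.8 lat -0.0 z 106.4  ax 0.5 lat 0.6 z 0.4
out 71.0 act 70.8 lat -0.0 z 106.5  ax 0.9 lat 0.7 z 0.0
out 68.0 act 67.8 lat -0.0 z 106.5  ax -0.7 lat 0.9 z 0.1
out 65.0 act 64.8 lat 0.0 z 106.4  ax 1.0 lat 0.2 z 0.4
out 62.0 act 61.8 lat -0.0 z 106.5  ax 0.7 lat -0.1 z 0.0
out 59.0 act 58.7 lat -0.0 z 106.5  ax 0.5 lat 0.5 z -0.7
out 56.0 act 55.8 lat -0.0 z 106.5  ax 0.9 lat 0.7 z -0.3
out 53.0 act 54.2 lat -0.1 z 105.8  ax -4.0 lat 0.1 z 0.6
out 50.0 act 54.3 lat -0.2 z 104.6  ax -9.8 lat -0.5 z 1.8
 t54.7 tcp [602.4 241.9 104.6] F [-10.2  -0.6   0.6] M [-0.01  1.31  0.1 ] op 0.131
z 103.4 act 103.5 out 54.2  ax -0.6 lat 
[... 181 characters left out ...]
 -1.5 My 0.02
z 95.4 act 95.5 out 54.2  ax -0.7 lat -1.0 z -0.7 My -0.05
z 93.4 act 94.2 out 54.2  ax -1.7 lat 1.1 z 4.3 My 0.19
z 91.4 act 91.7 out 54.2  ax -0.5 lat 1.2 z 1.1 My 0.04
z 89.4 act 88.8 out 54.2  ax 1.2 lat 1.0 z -0.8 My -0.25
z 87.4 act 86.9 out 54.3  ax 2.1 lat 0.4 z -2.5 My -0.26
z 85.4 act 84.9 out 54.7  ax 1.4 lat 0.1 z -3.2 My -0.22
z 83.4 act 82.1 out 55.7  ax 0.5 lat 1.4 z -6.0 My -0.04
z 81.4 act 81.2 out 55.1  ax -0.4 lat 2.4 z -2.6 My 0.16
z 79.4 act 79.8 out 54.2  ax 1.1 lat -0.6 z -1.4 My 0.07
z 77.4 act 79.3 out 54.3  ax -4.2 lat -1.3 z 5.4 My 0.41
z 75.4 act 79.0 out 54.3  ax -6.8 lat -1.8 z 12.9 My 0.81
z 73.4 act 78.7 out 54.4  ax -11.7 lat -2.0 z 19.7 My 1.14
```

```bash
python3 rel.py 0.6567 0.2412 -0.9 0.0545 0.0795
python3 - <<'E'
from hlp import *
arm.gripper_to(0.5)
arm.move_straight([0.45,0.2,0.25],speed=0.35)
ims=caps("p0"); big("p0c",ims,(140,80,230,160),(370,170,460,270),4)
big("p0d",ims,(90,100,350,270),(100,100,360,270),1.5)
print(arm.get_time_s())
for n in("scene","top"):
  for c in("plate_red","plate_yellow","plate_blue","rack"): print(n,c,[(round(d["p"],2),np.round(d["xyz"],3).tolist()) for d in arm.look_for(n,c)])
p,f,d=fit(ims,BR,"green",(.602,.241,0),z=.056,cams=["top"]); print("blue br",np.round(p,4),d)
E
```

```text
relax t59.0 tcp [602.5 242.   79.5] F [-0.4 -0.2 -0.5] M [-0.01 -0.02  0.01] op 0.121
up t60.1 tcp [601.3 241.8 198.7] F [-0.   0.7 -0.5] M [ 0.03 -0.06  0.02] op 0.499
press z 120.0 act 119.6 fz 1.6
press z 118.0 act 118.1 fz 0.1
press z 116.0 act 115.8 fz 0.1
press z 114.0 act 113.7 fz -0.1
press z 112.0 act 111.7 fz -0.5
press z 110.0 act 111.0 fz 3.9
press z 108.0 act 110.8 fz 11.1
press z 106.0 act 110.7 fz 16.9
press z 104.0 act 110.5 fz 24.4
 t64.4 tcp [631.1 241.4 198.6] F [-0.4  0.5 -0.1] M [-0.01 -0.02 -0.04] op -0.008
65.6917
scene plate_red [(0.51, [0.628, 0.385, 0.043])]
scene plate_yellow [(0.68, [0.532, -0.287, 0.095])]
scene plate_blue [(0.94, [0.468, -0.289, 0.092])]
scene rack [(0.86, [0.472, -0.275, 0.012])]
top plate_red []
top plate_yellow [(0.7, [0.521, -0.295, 0.113])]
top plate_blue [(0.57, [0.462, -0.286, 0.131])]
top rack [(0.86, [0.452, -0.292, 0.013]), (0.51, [0.616, 0.239, 0.109])]
blue br [0.604  0.2425 0.0134] {'top': (222.4, 300)}
```

View pics/p0c.png

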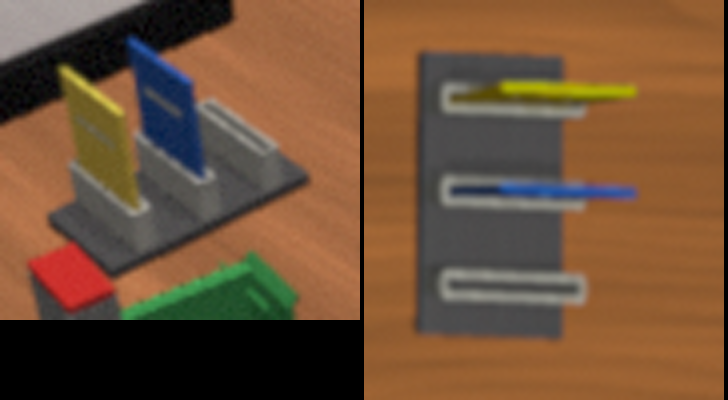

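View pics/p0d.png

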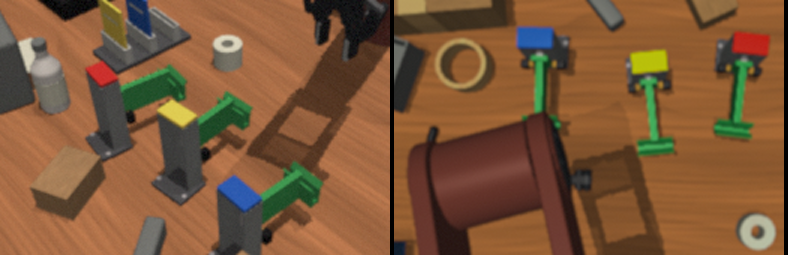

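```bash
cat > pl.py <<'E'
from hlp import *
im=cv2.imread("pics/top_p0.png").astype(np.float32); cal=arm.calibration("top")
def unproj(u,v,z):
    f=192/np.tan(np.radians(cal["vfov"]/2)); R=np.array(cal["R"]); t=np.array(cal["t"])
    d=R.T@np.array([(u-cal["cx"])/f,(v-cal["cy"])/f,1]); c=-R.T@t; return (c+d*(z-c[2])/d[2])[:2]
for nm,rows in(("yellow",(185,204)),("blue",(205,228))):
    b,g,r=[im[rows[0]:rows[1],385:450,k] for k in range(3)]
    m=(np.minimum(g,r)-b) if nm=="yellow" else (b-np.maximum(g,r))
    if nm=="yellow": m=np.where(g>.8*r,m,0)
    m=np.clip(m,0,None); print(nm,"max",m.max())
    cols=m.max(0); thr=.5*np.percentile(cols,90); on=np.where(cols>thr)[0]; print("u",385+on.min(),385+on.max())
    print(np.round(cols).astype(int).tolist())
    cu=np.arange(on.min(),on.max()+1); cv_=[(m[:,c]*np.arange(m.shape[0])).sum()/m[:,c].sum()+rows[0] for c in cu]
    print("v",np.round(cv_,1).tolist())
    print([np.round(unproj(385+c,v,.132)*1e3,1).tolist() for c,v in((on.min()-.5,cv_[0]),((on.min()+on.max())/2,np.median(cv_)),(on.max()+.5,cv_[-1]))])
E
python3 pl.py
```

```text
yellow max 168.0
u 403 437
[1, 3, 4, 5, 8, 14, 23, 37, 43, 47, 50, 56, 59, 61, 67, 72, 71, 71, 83, 115, 158, 167, 166, 166, 165, 167, 164, 161, 168, 161, 161, 158, 157, 156, 156, 157, 159, 164, 166, 165, 163, 162, 161, 161, 162, 162, 163, 164, 162, 162, 162, 163, 134, 0, 0, 0, 0, 0, 0, 0, 0, 0, 0, 0, 0]
v [192.9, 192.4, 192.2, 192.1, 192.2, 192.1, 192.2, 192.3, 192.4, 192.4, 192.4, 192.4, 192.5, 192.6, 192.7, 192.8, 192.7, 193.0, 193.0, 192.9, 193.0, 192.9, 192.6, 192.4, 192.4, 192.4, 192.4, 192.4, 192.4, 192.5, 192.5, 192.5, 192.4, 192.1, 192.5]
[[521.5, -255.1], [523.2, -296.5], [523.7, -338.0]]
blue max 73.0
u 403 437
[2, 1, 1, 0, 0, 0, 3, 17, 21, 23, 24, 24, 25, 25, 26, 26, 27, 28, 42, 58, 68, 72, 71, 71, 71, 71, 71, 72, 73, 72, 71, 71, 71, 70, 70, 69, 66, 67, 69, 70, 73, 73, 72, 70, 69, 69, 67, 69, 69, 66, 64, 62, 37, 0, 0, 0, 0, 0, 0, 0, 0, 0, 0, 0, 0]
v [216.9, 216.7, 216.7, 216.7, 216.8, 216.9, 216.9, 217.0, 216.9, 216.9, 216.9, 217.0, 217.1, 217.2, 217.3, 217.2, 217.4, 217.4, 217.4, 217.5, 217.5, 217.5, 217.5, 217.5, 217.4, 217.5, 217.5, 217.6, 217.6, 217.7, 217.7, 217.8, 217.8, 217.8, 217.7]
[[464.7, -254.0], [464.1, -295.3], [464.0, -336.5]]
```

```bash
python3 - <<'E'
from hlp import *
exec(open("pl.py").read().split("for nm")[0])
g=im[...,1]
sub=im[235:248,378:422]; m=((sub[...,0]>95)).astype(np.uint8); print(m.sum()); r=cv2.minAreaRect(cv2.findNonZero(m)); print(r)
c=np.array(r[0])+[378,235]; print(unproj(*c,.048))
# base mask
sub=im[178:262,378:420]; hsvs=sub.max(2)-sub.min(2); m=((hsvs<22)&(sub.max(2)<110)).astype(np.uint8); m=cv2.morphologyEx(m,cv2.MORPH_CLOSE,np.ones((25,25))); m=cv2.morphologyEx(m,cv2.MORPH_OPEN,np.ones((5,5)))
cn=max(cv2.findContours(m,0,2)[0],key=cv2.contourArea)
r=cv2.minAreaRect(cn); print(r); c=np.array(r[0])+[378,178]; print(unproj(*c,.012))
left=[ (np.where(row)[0].min(),i) for i,row in enumerate(m[6:70],6) if row.any()]; print(np.polyfit([a[1] for a in left],[a[0] for a in left],1))
E
```

```text
211
((27.0, 6.0), (8.0, 32.0), 90.0)
[ 0.40518703 -0.29090255]
((20.5, 41.49999237060547), (82.99998474121094, 40.99999237060547), 90.0)
[ 0.46067328 -0.2883139 ]
[0. 0.]
```

```bash
cat > plate.py <<'E'
from ins import *
def getplate(x,y,yaw=0.0,zg=.085,flip=None):
    a=yaw-np.pi/2
    if flip is None:
        js=[(abs(j[5]),f) for f in(0,1) for j in[arm.solve_ik([x,y,.2],quat(a,f))] if j is not None]; print(js); flip=min(js)[1]
    q=quat(a,flip); arm.gripper_to(0.5); arm.move_pose([x,y,.2],q); st("above")
    arm.move_straight([x,y,zg],speed=.12); st("down")
    arm.gripper_to(0.0,f_grip=60); st("grip"); z=arm.get_tcp_pos()[2]
    tp=arm.get_tcp_pos()
    arm.move_straight([tp[0],tp[1],z+.045],speed=.08); st("rise")
    arm.move_straight([tp[0],tp[1],.27],speed=.2); st("up")
    return flip,z-.012
if __name__=="__main__":
    print(getplate(float(sys.argv[1]),float(sys.argv[2])))
    ims=caps(sys.argv[3])
    for n in("scene","top"): cv2.imwrite(f"pics/{n}_{sys.argv[3]}b.png",cv2.resize(ims[n],(640,480)))
E
python3 plate.py .5245 -.2945 py1
```

```text
[(np.float64(0.6282551597693344), 0), (np.float64(2.5133374938204582), 1)]
above t68.1 tcp [ 524.9 -293.4  200.2] F [-0.1 -0.2 -0.7] M [0.01 0.01 0.01] op 0.500
down t69.2 tcp [ 525.3 -295.    86.1] F [ 0.4 -0.2  0.7] M [-0.    0.06  0.02] op 0.497
grip t69.7 tcp [ 525.  -294.9   85.9] F [-0.2 -0.6  2.3] M [0.04 0.08 0.06] op 0.061
rise t70.4 tcp [ 524.8 -294.9  131. ] F [-0.9  0.7 -1.5] M [ 0.02 -0.01  0.02] op 0.062
up t71.2 tcp [ 524.2 -294.3  268.1] F [-0.7 -0.2 -1.1] M [-0.06  0.03  0.  ] op 0.060
(0, np.float64(0.07393712154918379))
```

View pics/scene_py1b.png

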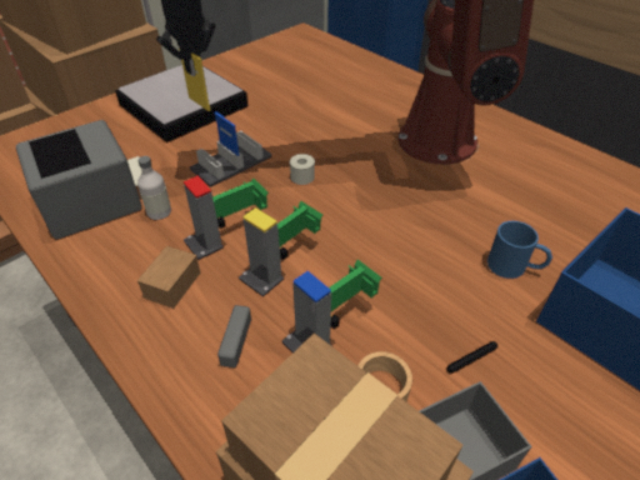

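```bash
cat > put.py <<'E'
from ins import *
def put(fx,fy,yd,flip,zo,lat=0.0,dx=0.0):
    yaw=np.radians(yd); q=quat(yaw-np.pi/2,flip)
    p=pose_at(fx,fy,yaw,.110-dx,lat)
    arm.move_pose([*p,.27],q); st("over")
    arm.move_straight([*p,.103+zo],speed=.15); st("low")
    d=np.array([np.cos(yaw),np.sin(yaw)])
    f0=np.mean([arm.get_force() for _ in range(4)],0); z=.103+zo
    while z>.058+zo:
        z-=.003; arm.move_straight([*p,z],speed=.06)
        f=np.mean([arm.get_force() for _ in range(2)],0)-f0; tp=arm.get_tcp_pos()
        print("edge cmd %.1f act %.1f ax %.1f lat %.1f z %.1f"%((z-zo)*1e3,(tp[2]-zo)*1e3,f[:2]@d,f[1]*d[0]-f[0]*d[1],f[2]))
        if f[2]>5 or abs(f[:2]@d)>7: break
    st()
if __name__=="__main__":
    a=list(map(float,sys.argv[1:])); put(a[0],a[1],a[2],int(a[3]),*a[4:])
E
python3 put.py .6215 .0603 6.4 0 .0739
```

```text
over t72.6 tcp [512.6  47.2 270. ] F [ 0.2 -0.  -0.2] M [-0.01  0.    0.01] op 0.063
low t73.4 tcp [513.   47.6 177.7] F [-0.3  0.7 -1.7] M [-0.04  0.04  0.01] op 0.060
edge cmd 100.0 act 100.9 ax 0.7 lat -0.6 z 0.8
edge cmd 97.0 act 96.9 ax -0.3 lat 0.5 z -0.0
edge cmd 94.0 act 93.6 ax 0.8 lat -0.6 z 1.4
edge cmd 91.0 act 90.6 ax -0.1 lat -1.1 z 1.1
edge cmd 88.0 act 87.7 ax 0.2 lat -1.7 z 1.2
edge cmd 85.0 act 84.7 ax 0.4 lat -0.8 z 0.5
edge cmd 82.0 act 81.5 ax -0.4 lat -0.2 z 0.6
edge cmd 79.0 act 78.6 ax -0.9 lat -0.8 z -0.4
edge cmd 76.0 act 75.6 ax -1.3 lat -1.5 z 1.1
edge cmd 73.0 act 72.6 ax -2.5 lat -0.6 z 0.1
edge cmd 70.0 act 69.7 ax -2.5 lat -0.9 z 1.1
edge cmd 67.0 act 66.7 ax -1.9 lat -1.0 z 1.3
edge cmd 64.0 act 63.7 ax -2.8 lat -0.7 z 1.2
edge cmd 61.0 act 60.7 ax -3.1 lat -0.7 z 0.7
edge cmd 58.0 act 59.1 ax -6.1 lat -1.1 z 9.5
 t77.1 tcp [512.1  48.  133. ] F [-6.3 -1.1  7.9] M [-0.2   1.4   0.04] op 0.060
```

```bash
python3 - <<'E'
from hlp import *
tp=arm.get_tcp_pos(); arm.move_straight([tp[0]-.0005,tp[1],tp[2]+.0012],speed=.03); st("relax")
arm.gripper_to(0.3); st("open"); arm.move_straight([tp[0],tp[1],.28],speed=.15)
arm.move_straight([.45,-.15,.28],speed=.35)
ims=caps("py2"); big("py2c",ims,(140,80,290,210),(240,110,370,230),2.8)
E
```

```text
relax t77.4 tcp [511.9  48.1 134.2] F [-3.  -0.2 -0.5] M [-0.08  0.57  0.04] op 0.062
open t77.7 tcp [512.7  48.  134.7] F [ 0.1 -0.7  0.4] M [-0.04  0.02 -0.01] op 0.298
```

View pics/py2c.png

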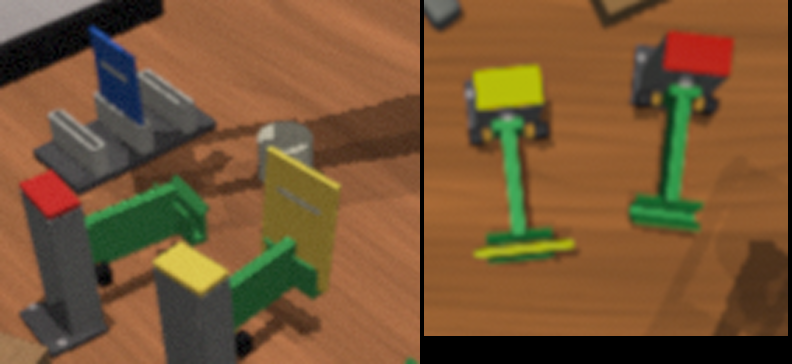

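```bash
cat > chk.py <<'E'
from hlp import *
def unproj(cal,u,v,z):
    f=192/np.tan(np.radians(cal["vfov"]/2)); R=np.array(cal["R"]); t=np.array(cal["t"])
    d=R.T@np.array([(u-cal["cx"])/f,(v-cal["cy"])/f,1]); c=-R.T@t; return (c+d*(z-c[2])/d[2])[:2]
def edge(im,kind,roi,z):
    x0,y0,x1,y1=roi; s=im[y0:y1,x0:x1].astype(np.float32); b,g,r=s[...,0],s[...,1],s[...,2]
    m=np.where(g>.8*r,np.minimum(g,r)-b,0) if kind=="yellow" else b-np.maximum(g,r)
    m=np.clip(m,0,None); h=.5*np.percentile(m.max(0),80); c=m.max(0)
    on=np.where(c>h)[0]; a,e=on.min(),on.max()
    if a > 0: a=a-(c[a]-h)/(c[a]-c[a-1]+1e-6)
    if e < len(c)-1: e=e+(c[e]-h)/(c[e]-c[e+1]+1e-6)
    w=np.clip(m-h*.6,0,None); ys,xs=np.nonzero(w); k=np.polyfit(xs,ys,1,w=w[ys,xs])
    cal=arm.calibration("top"); A=unproj(cal,x0+a,y0+np.polyval(k,a),z); B=unproj(cal,x0+e,y0+np.polyval(k,e),z)
    print(kind,"mid",np.round((A+B)/2*1e3,1),"len %.1f"%(np.linalg.norm(A-B)*1e3),"yaw %.1f"%np.degrees(np.arctan2(-(A-B)[0],(A-B)[1])))
if __name__=="__main__":
    im=cv2.imread("pics/top_py2.png")
    edge(im,"yellow",(250,190,305,205),.183)
    p,f,d=fit({"top":im},BR,"green",(.567,.054,.11),z=.055,cams=["top"]); print(p,d)
    im=cv2.imread("pics/top_p0.png")
    edge(im,"yellow",(385,185,450,204),.132); edge(im,"blue",(385,205,450,228),.132)
E
python3 chk.py
```

```text
yellow mid [500.9  48.3] len 80.2 yaw 6.8
[0.57128643 0.05477808 0.11820485] {'top': (91.8, 324)}
yellow mid [ 524.2 -296.9] len 81.7 yaw -1.0
blue mid [ 464.4 -294.8] len 81.3 yaw -0.7
```

```bash
sed -i 's/,\.27\]/,.33]/g' plate.py put.py; python3 plate.py .4645 -.2955 pb1 && python3 put.py .6567 .2412 -0.9 0 .0739
```

```text
[(np.float64(0.6940858184824155), 0), (np.float64(2.4475068351073777), 1)]
above t80.7 tcp [ 464.6 -294.9  200.2] F [ 0.1 -0.  -0.1] M [ 0.02 -0.    0.01] op 0.502
down t81.8 tcp [ 465.3 -296.    86. ] F [-0.  -0.6  0.5] M [ 0.01  0.   -0.  ] op 0.500
grip t82.2 tcp [ 465.  -296.    85.8] F [-0.6  0.   2.9] M [0.05 0.03 0.  ] op 0.063
rise t83.0 tcp [ 464.8 -295.9  130.9] F [-0.7  0.1  0.1] M [-0.03  0.01  0.01] op 0.064
up t84.1 tcp [ 464.3 -295.4  328. ] F [-0.9 -0.5 -0.6] M [ 0.02 -0.03  0.03] op 0.060
(0, np.float64(0.07383637139187571))
over t86.2 tcp [547.1 241.9 330. ] F [ 1.   0.3 -0.8] M [-0.06  0.01  0.01] op 0.064
low t87.3 tcp [547.7 243.2 178.3] F [-0.3 -0.3 -0.6] M [ 0.02  0.04 -0.02] op 0.062
edge cmd 100.0 act 100.6 ax 0.2 lat 0.2 z 0.6
edge cmd 97.0 act 96.7 ax 0.4 lat 0.3 z -0.4
edge cmd 94.0 act 93.6 ax -1.3 lat 0.9 z -0.6
edge cmd 91.0 act 90.6 ax 0.1 lat 1.2 z -0.3
edge cmd 88.0 act 87.6 ax 0.1 lat 0.7 z -0.1
edge cmd 85.0 act 84.7 ax -0.1 lat 0.4 z -0.2
edge cmd 82.0 act 81.6 ax 1.5 lat 0.6 z -0.0
edge cmd 79.0 act 78.6 ax 0.0 lat 0.5 z -0.3
edge cmd 76.0 act 75.7 ax 0.2 lat 0.3 z 0.0
edge cmd 73.0 act 72.7 ax 0.3 lat -0.0 z -0.3
edge cmd 70.0 act 69.7 ax 0.7 lat 1.1 z -0.3
edge cmd 67.0 act 66.7 ax 1.0 lat 0.5 z 0.1
edge cmd 64.0 act 63.7 ax -1.0 lat 1.3 z 0.2
edge cmd 61.0 act 60.7 ax -0.3 lat -0.1 z -0.1
edge cmd 58.0 act 58.5 ax -1.6 lat -0.1 z 2.1
 t91.1 tcp [546.9 243.1 132.4] F [-1.9 -0.4  1.5] M [-0.04  0.3   0.06] op 0.065
```

```bash
python3 - <<'E'
from hlp import *
tp=np.array(arm.get_tcp_pos())
for k in range(2):
    arm.move_straight([.5467,.2429,.0565+.0739-.0015*k],speed=.03); st("p")
tp=arm.get_tcp_pos(); arm.move_straight([tp[0],tp[1],tp[2]+.001],speed=.03); st("relax")
arm.gripper_to(0.3); st("open"); arm.move_straight([tp[0],tp[1],.30],speed=.15)
arm.move_straight([.42,-.12,.30],speed=.35)
ims=caps("pb2"); big("pb2c",ims,(130,80,290,230),(160,110,370,230),2.1)
from chk import edge
edge(ims["top"],"yellow",(250,190,305,205),.183)
E
```

```text
p t91.3 tcp [547.  243.2 131.8] F [-2.9  0.5  6.4] M [-0.1   0.58  0.06] op 0.060
p t91.6 tcp [547.1 243.3 131.3] F [-4.2 -0.5 10.6] M [-0.17  0.92  0.03] op 0.063
relax t91.8 tcp [547.  243.3 132.3] F [-2.1  0.3  3.4] M [-0.    0.38  0.05] op 0.062
open t92.2 tcp [547.2 243.2 132. ] F [ 0.2 -0.1 -0.1] M [ 0.02 -0.01 -0.06] op 0.303
yellow mid [500.9  48.2] len 80.2 yaw 6.8
```

View pics/pb2c.png

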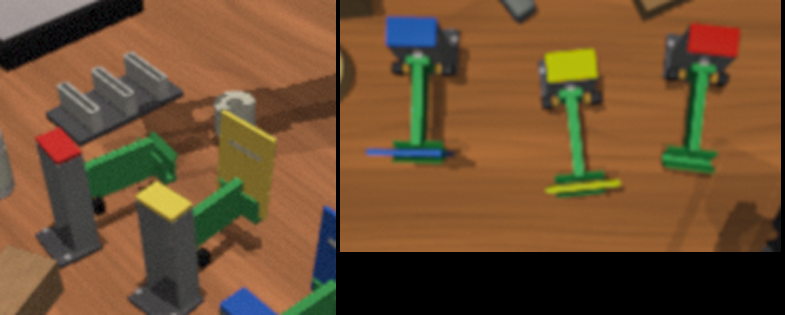

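```bash
python3 - <<'E'
from chk import *
im=cv2.imread("pics/top_pb2.png"); edge(im,"blue",(165,176,225,190),.182)
for nm,p0 in(("y",(.567,.054,.11)),("b",(.602,.242,-.016)),("r",(.597,-.089,-.1))):
    p,f,d=fit({"top":im},BR,"green",p0,z=.055,cams=["top"]); print(nm,np.round(p,4),d)
s=cv2.imread("pics/scene_pb2.png")[150:290,190:300]; cv2.imwrite("pics/sb.png",cv2.resize(s,None,fx=4,fy=4,interpolation=cv2.INTER_CUBIC))
E
```

```text
blue mid [534.5 240. ] len 79.9 yaw -0.2
y [0.5712 0.0547 0.1176] {'top': (91.9, 325)}
b [0.6067 0.2431 0.0187] {'top': (144.4, 373)}
r [ 0.5967 -0.0897 -0.1231] {'top': (40.5, 561)}
```

View pics/sb.png

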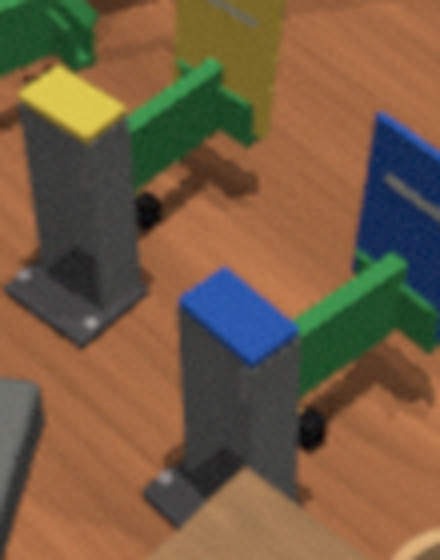

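```bash
python3 - <<'E'
from chk import *
im=cv2.imread("pics/top_pb2.png").astype(np.float32)
cal=arm.calibration("top")
cv2.imwrite("pics/zz.png",np.hstack([cv2.resize(im[165:200,165:225],None,fx=6,fy=6,interpolation=cv2.INTER_CUBIC),cv2.resize(im[180:215,250:310],None,fx=6,fy=6,interpolation=cv2.INTER_CUBIC)]).clip(0,255).astype(np.uint8))
b,g,r=im[...,0],im[...,1],im[...,2]; G=g-1.1*np.maximum(r,b)
for nm,(x0,y0,x1,y1) in dict(b=(175,176,225,190),y=(250,190,305,206),r=(310,180,350,197)).items():
    for row in range(y0,y1):
        on=np.where(G[row,x0:x1]>12)[0]
        if len(on)>8:
            a,e=x0+on.min()-.5,x0+on.max()+.5; print(nm,row,len(on),[np.round(unproj(cal,u,row,.095)*1e3,1).tolist() for u in(a,e)],"mid y %.1f"%((unproj(cal,a,row,.095)[1]+unproj(cal,e,row,.095)[1])/2*1e3))
E
```

```text
b 177 22 [[556.9, 268.4], [557.6, 213.8]] mid y 241.1
b 178 23 [[554.4, 268.3], [555.2, 211.2]] mid y 239.8
b 179 23 [[551.9, 268.2], [552.7, 211.2]] mid y 239.7
b 185 21 [[536.9, 267.8], [537.7, 208.3]] mid y 238.0
b 186 23 [[534.4, 267.7], [535.2, 210.7]] mid y 239.2
b 187 12 [[532.3, 242.9], [532.7, 213.1]] mid y 228.0
y 192 15 [[522.5, 57.0], [523.0, 19.9]] mid y 38.5
y 193 21 [[519.8, 71.8], [520.5, 19.9]] mid y 45.9
y 194 23 [[517.2, 76.7], [518.0, 19.9]] mid y 48.3
y 195 20 [[514.8, 76.7], [515.5, 27.3]] mid y 52.0
y 196 11 [[512.3, 76.6], [512.7, 49.5]] mid y 63.1
y 201 14 [[500.2, 56.7], [500.7, 22.2]] mid y 39.5
y 202 15 [[497.5, 74.0], [498.0, 37.0]] mid y 55.5
r 180 16 [[553.9, -54.2], [554.5, -93.8]] mid y -74.0
r 181 17 [[551.4, -54.2], [552.0, -96.3]] mid y -75.2
r 182 24 [[548.9, -51.7], [549.7, -111.1]] mid y -81.4
r 183 25 [[546.3, -49.2], [547.2, -111.1]] mid y -80.2
r 184 26 [[543.8, -46.8], [544.7, -111.1]] mid y -78.9
r 185 24 [[541.3, -46.8], [542.2, -106.1]] mid y -76.5
r 186 23 [[538.9, -49.2], [539.7, -106.1]] mid y -77.7
r 187 23 [[536.4, -49.2], [537.2, -106.1]] mid y -77.7
r 188 23 [[533.9, -49.3], [534.7, -106.1]] mid y -77.7
r 189 22 [[531.5, -51.7], [532.2, -106.1]] mid y -78.9
r 190 17 [[529.2, -66.6], [529.8, -108.6]] mid y -87.6
r 191 9 [[527.0, -86.3], [527.3, -108.6]] mid y -97.4
```

View pics/zz.png

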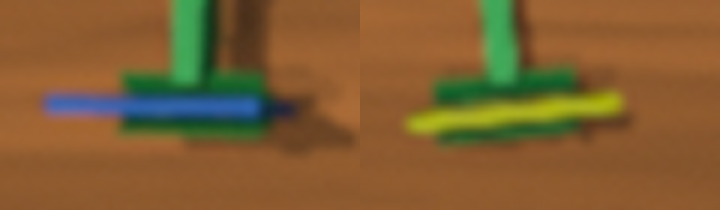

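```bash
python3 - <<'E'
from hlp import *
ims=caps("end"); cv2.imwrite("pics/endb.png",cv2.resize(ims["scene"],(640,480))); cv2.imwrite("pics/endt.png",cv2.resize(ims["top"],(640,480)));st()
E
```

```text
t94.9 tcp [ 420.3 -119.   299.9] F [ 1.  -0.1 -0.8] M [ 0.02 -0.02 -0.03] op 0.297
```

View pics/endb.png

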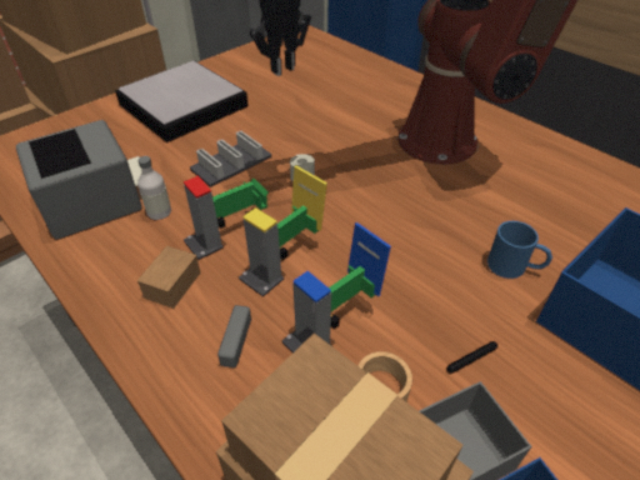

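View pics/endt.png

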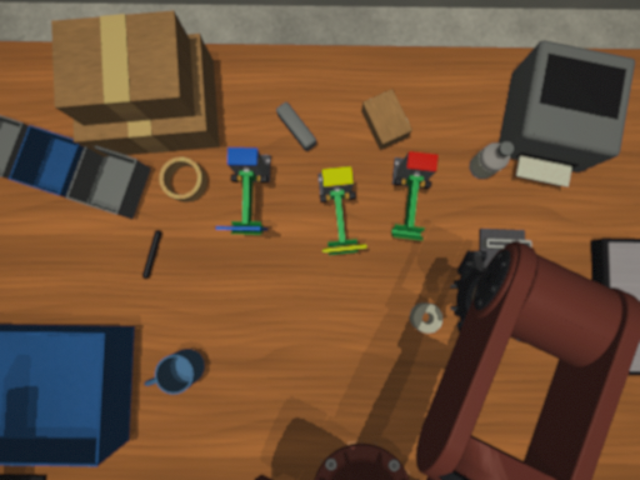

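The final pictures show all three brackets hanging on their uprights. The yellow plate stands at about (310,195) and the blue plate at about (370,260) in the scene view. The rack is empty and the bystanders are where they started.

```bash
python3 -c "
from cell import arm
print(arm.hand_in())"
```

```text
the job is handed in; nothing more can be done
None
```

I hung and locked all three brackets, moved both plates that were in the rack (yellow and blue; there was no red one), and handed the job in at about 95 s.

- **Brackets:** Each one snapped over its rollers as it was lowered. I then pressed each with 17–26 N near the face and it did not move further. The web tops stopped at 110.5–112.3 mm above the bench, against a nominal 112 mm, which is within the stated droop. The bracket for the blue upright was knocked about 4 cm aside during the run, so I located it again before gripping it.
- **Plates:** Both reached the channel floor, with the lower edge about 4–5 mm below the nominal 64 mm. In the top camera each is centred on its channel to within about 1 mm. Their upper edges read about 11–12 mm nearer the robot than upright, a lean of about 5°. That fits the channel's play plus the bracket droop, and I left it.
- **Bench:** The last pictures show the other things where they were, and the gripper clear of everything.
- **Checks that disagreed:** The two cameras differed by up to 5 mm in y at cap height. I relied on the top camera together with contact forces, and the hooks entered their slots without side force. The top-camera plate positions before gripping and after placing differed by 2–4 mm from what the gripper positions imply, so the centring figure rests on comparing plate and channel within one picture.

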